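# Stand the weighted post heavy end down and lay the rail across

### The job

Drop the wooden offcut that is lying on the stand's rubber pad into the scrap tray. Then lift the square post a little off its blocks by one end, to feel which end is weighted, and stand the post upright on the pad with its heavy end down. Finally lay the aluminium rail level along the stand, across the tops of the post and the fixed upright, let go, and leave the other tools and things on the bench where they are.

Things in the scene. Friction and masses are not known exactly. Their poses are not given: they have to be found in the camera images.
- stand: Fixed stand: dark steel base plate 230 x 90 x 8 mm on the bench, long axis its own x; origin at the centre of its underside. A black rubber pad 70 x 70 x 4 mm lies on it 65 mm to -x of the origin (the end nearer the robot); a grey fixed upright, 40 x 40 mm, stands 65 mm to +x, its flat top 172 mm above the bench.
- pad (a point): Centre of the rubber pad's top face, 12 mm above the bench: where the post is to stand. Free of everything but the offcut.
- mid_top (a point): Point midway between pad and upright, 172 mm above the bench, the height of the upright's top and of the standing post's top: the rail's underside centre belongs here. Axes as the stand's.
- blocks: Two wooden blocks on a plywood strip (150 x 50 x 12 mm), fixed to the bench; long axis its own x, origin at the centre of the strip's underside. Blocks 16 mm long (x), 30 mm wide, tops 60 mm above the bench, centred 45 mm either side of the middle. They carry the lying post. Left or right of the stand.
- post_mid (a point): Centre of the loose post: sealed square tube 160 x 40 x 40 mm, long axis its own x, dark steel, plain aluminium caps, both ends alike. Starts lying on the blocks, centre 80 mm above the bench, its ends 27 mm beyond them. One end is weighted with lead: which one changes and cannot be seen. Mass 0.5 to 0.7 kg; centre of mass about 27 mm from the middle. Standing, its centre is 80 mm up.
- blocks_mid (a point): Middle between the blocks' tops, 60 mm above the bench; axes as the blocks'. The post's sides reach 5 mm past the blocks' sides, so fingers can pass down beside them. Raised freely 66 mm out from its middle, far end on its block, the heavy end takes 3.2 to 4.9 N, the light end 1.1 to 1.6 N; a 25 N grip that resists turning spreads this to 5 to 7 N against -3 to 1 N.
- offcut_mid (a point): Centre of the loose wooden offcut, 75 x 40 x 40 mm, long axis along its own x, about 0.09 kg. It starts lying on the rubber pad, centre 32 mm above the bench.
- scrap_tray: Fixed grey open plastic tray, 170 (own x) x 140 (own y) x 50 mm high, walls and floor 4 mm, empty; origin at the centre of its underside. On the other side of the stand from the blocks.
- rail_mid (a point): Centre of the loose aluminium rail, a closed box section 200 x 30 x 30 mm, long axis along its own x, about 0.22 kg, lying flat on the bench, centre 15 mm up, on the far left or far right.
- hammer: Bystander: claw hammer, 210 mm, lying on the far side opposite the rail. Leave it alone.
- wrench: Bystander: steel wrench, 160 mm, lying near the robot. Leave it alone.
- tape: Bystander: tape measure 65 x 60 x 35 mm high, lying near the robot. Leave it alone.
- oil: Bystander: oil bottle 60 mm across, 170 mm high, far right. Leave it alone.
- bolts: Bystander: glass jar 70 mm across, 85 mm high, beyond the stand. Leave it alone.
- mug: Bystander: white mug 80 mm across, 90 mm high, far left. Leave it alone.
- hub: Bystander: steel flanged hub 90 mm across, 40 mm high, beyond the stand. Leave it alone.
Things that resemble listed ones, but are neither listed nor needed, are in the scene too. What is shaped like the part that bears offcut_mid but green or orange is not meant. What is shaped like the part that bears post_mid but orange is not meant.

How it is judged:
On the way, in this order (a step that is already met when the one before it is completed fails the run):
1. The offcut lies in the scrap tray, let go (x of offcut_mid in the frame of scrap_tray between -0.085 and 0.085 m and y of offcut_mid in the frame of scrap_tray between -0.07 and 0.07 m and height (world z) of offcut_mid below 0.052 m and linear speed of offcut below 0.03 m/s and contact force between offcut and the fingers below 0.1 N), for 0.2 s.
2. The post is lifted a little (its middle 3 to 50 mm) above its blocks, held more than 30 mm off its middle (contact force between post and the fingers above 0.3 N and horizontal distance between the grasp point and post_mid above 0.03 m and height (world z) of post_mid between 0.083 and 0.13 m and horizontal distance between post_mid and blocks_mid below 0.05 m), for 0.2 s.
3. The post stands upright on the pad, heavy end down, let go ((angle between post_mid's own x axis and vertical below 0.08 rad or angle between post_mid's own x axis and vertical above 3.0616 rad) and height (world z) of slug_lead below 0.08 m and horizontal distance between post_mid and pad below 0.02 m and height (world z) of post_mid between 0.086 and 0.098 m and linear speed of post below 0.03 m/s and contact force between post and the fingers below 0.1 N), for 0.3 s.
4. The rail lies level across the post and the upright (horizontal distance between rail_mid and mid_top below 0.03 m and angle between the x axis of rail_mid and the x axis of stand, either way round below 0.2 rad and angle between rail_mid's own x axis and vertical between 1.5208 and 1.6208 rad and height (world z) of rail_mid between 0.18 and 0.194 m and contact force between rail and stand above 0.1 N and contact force between rail and post above 0.1 N and linear speed of rail below 0.03 m/s), for 0.2 s.
At the end, for the whole second after the job is handed in: Offcut in the tray; post upright (4.5 degrees) on the pad, heavy end down, within 20 mm of the pad's centre; rail resting on both post and upright, level within 3 degrees, centre within 30 mm of midway, along the stand within 11 degrees; all let go and at rest (all of step 1 and all of step 4 and (angle between post_mid's own x axis and vertical below 0.08 rad or angle between post_mid's own x axis and vertical above 3.0616 rad) and height (world z) of slug_lead below 0.08 m and horizontal distance between post_mid and pad below 0.02 m and height (world z) of post_mid between 0.086 and 0.098 m and linear speed of post below 0.03 m/s); the robot touches nothing.
It fails at once if A bystander (hammer, wrench, tape, oil bottle, jar, mug or hub) is shifted by more than 40 mm (distance of any of hammer, wrench, tape, oil, bolts, mug, hub from where it was at the start of the episode above 0.04 m).
It also fails if it takes over 72 s, if anything falls off the work surface, if the arm or the gripper's body presses on something with over 40 N, if the wrist force passes 120 N, or if a joint passes its speed limit or range.

### The arm

A 6-joint arm with a two-finger parallel gripper is mounted at the origin on the work surface. World frame = base frame: x ahead of the robot, y to its left, z up, the work surface at z = 0. Lengths are in m, angles in rad, forces in N, time in s.
With the tool pointing down it reaches from about 0.25 to 0.775 m from the base axis. Payload 4 kg.
Tool frame: the origin (TCP) lies between the finger pads; the fingertips stand 11 mm ahead of it and the grasp point (between the pads) lies 8 mm behind it; x points along the fingers, y is the direction in which the jaws open and shut, and the axes are right-handed (so a half turn about x gives the same grasp; the last joint's range is limited). The gripper opens to 85 mm and grips with 20 to 120 N. Pads are 22 mm wide; open, the fingers measure 114 mm over their backs; the gripper's body (76 mm by 85 mm) begins 54 mm behind the grasp point. The pads swing forward as they close: fully open they stand 13 mm farther back than shut.
Start: joints at [1.018, 0.087, 1.371, -0, 1.684, -0.103], TCP at [0.239, 0.495, 0.203] pointing down, gripper open.
Joint ranges: [-3.1, 3.1], [-0.76, 2.03], [0.27, 2.55], [-1.08, 4.22], [0.17, 2.65], [-2.57, 2.57]. Speed limits (rad/s): [2.79, 2.79, 3.14, 3.14, 3.14, 3.14].

### API

Orientations are given as a unit quaternion [x, y, z, w].
In Python, from cell import ctrl, read_camera, workorder gives the robot as it stands. The module is installed in compiled form; this text tells all that it offers.
- The arm moves only by the tool servo_tool, never from a script. Its argument "targets" is one flat list of numbers, 7 for each row, row after row: the shift along the tool's x, y, z in units of 30 mm (1.0 is 30 mm), then the turn, a rotation vector about the tool's x, y, z in rad, then the opening in per cent of the stroke, from 0 (shut) to 100 (fully open). In form: [tx, ty, tz, wx, wy, wz, claw, tx, ty, tz, wx, wy, wz, claw, ...]. A call has 1 to 8 rows; each row shifts and turns the commanded pose from where the row before left it, along the tool's axes as they then stand; what a row does not reach is not made up. A row lasts 1/12 s, in which the tool goes at most 41.7 mm and 7.16 degrees, less where a joint would pass 70% of its speed; a pose out of reach is approached as far as the arm can. A call is refused whole if a number of a shift passes 1 or a number of a turn 0.125, either way. A call with a gripper value outside its range is refused whole. The fingers move at their own pace and stop on an object; the grip force is fixed at half the most. Time passes only in rows, so rows that do not move let the fingers close. It gives the time, the measured TCP pose, the force and the opening at its end, in the units of the state.
- ctrl.read_state(): the state, without advancing time (a new reading comes with each control period).
- read_camera(name): name is "scene" or "top"; returns a dict with "image" (384x512x3 uint8, blue, green, red), "mtx" (3x3 intrinsics, pixels), "rvec" (rotation vector, rad) and "tvec" (3), from world to camera coordinates, as OpenCV has them. Camera axes: x right, y down, z forward; pixel columns grow to the right and rows downward; lengths in m; the calibration is good to about 2 mm. A picture is of the moment at which its call begins. There is no depth.
- workorder.hand_in(): hands the job in, once; it reports no verdict.
The state is a dict: "time": time; "qpos": joint angles; "qvel": joint speeds; "effort": joint torques, N m; "position": TCP position; "tcp_rot": TCP orientation; "force": force on the tool from outside, world axes, zero at the start; "wrist_torque": the same for the moment, N m; "grip_width": opening from 0.0 (shut) to 1.0 (fully open).
Only numpy, scipy, OpenCV 4.12 (cv2) and the standard library are available. Lean on these libraries where they do the work, as an engineer would, in place of code of your own. Each camera call takes 0.05 s, during which the arm holds its last target.

## Working session

There is one attempt and no reset: what is moved stays moved. The work goes in short steps, Python scripts to look and compute and a tool call to move; the robot and the scene stay as the last step left them, time stands still between calls to the robot, and variables do not carry over. Pictures are saved under pics/ and viewed, and the job is handed in when it is done.

Besides the shell and the picture viewer there is one more tool, called as name(argument=value, ...), one argument or row to a line, values as JSON. servo_tool: Moves the arm, as the interface text tells. Its arguments: {"type":"object","properties":{"targets":{"type":"array"}},"required":["targets"]}

```bash
mkdir -p pics
python3 - <<'E'
from cell import ctrl, read_camera
import cv2,numpy as np
for n in("scene","top"):
    c=read_camera(n); cv2.imwrite(f"pics/{n}0.png",cv2.resize(c["image"],None,fx=1.5,fy=1.5,interpolation=cv2.INTER_CUBIC)); print(n,c["mtx"].tolist(),np.ravel(c["rvec"]),np.ravel(c["tvec"]))
s=ctrl.read_state()
for k in s: print(k,s[k])
E
```

```text
scene [[359.8321111514242, 0.0, 253.3101673348894], [0.0, 359.8321111514242, 192.1310760425193], [0.0, 0.0, 1.0]] [ 1.56565257  1.81558727 -0.89902162] [ 0.07250907 -0.23431157  1.6426787 ]
top [[387.2897167111028, 0.0, 257.7847973281424], [0.0, 387.2897167111028, 187.78588694441268], [0.0, 0.0, 1.0]] [ 2.09396779 -2.14303768  0.19559097] [-0.00449776  0.54207031  1.29648724]
time 0.1
qpos [ 1.01790849e+00  8.79075677e-02  1.37210084e+00  2.82551049e-05
  1.68360737e+00 -1.03129556e-01]
qvel [ 0.0013392  -0.00060704 -0.00266738  0.00146669  0.0011539   0.00027243]
effort [ 1.88738282e-03 -3.53008318e+01 -3.14218748e+01 -1.38848791e-04
  7.82063784e-03  4.39883010e-07]
position [0.23885617 0.49486958 0.20174292]
tcp_rot [ 0.1570016   0.68954231 -0.1583495   0.68906265]
force [0.34516861 0.59380034 0.73800765]
wrist_torque [-0.03430817 -0.02846536 -0.03173034]
grip_width 0.9989235146165587
```

View pics/scene0.png

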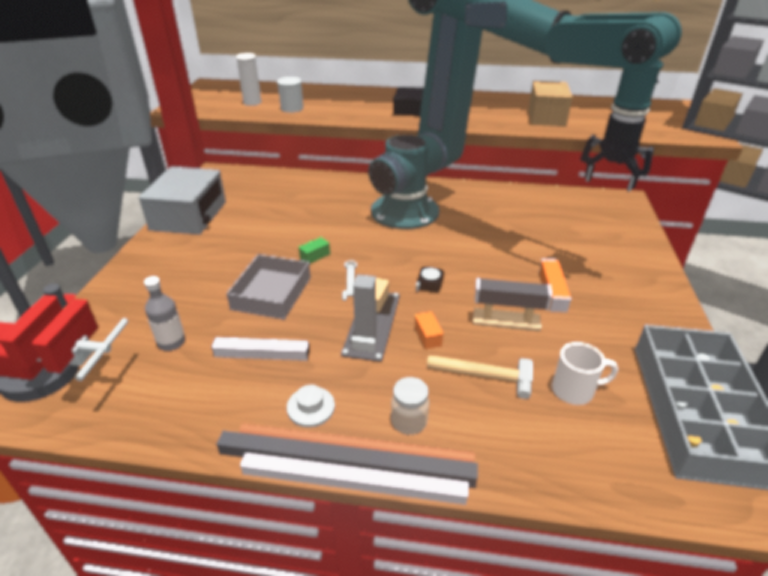

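View pics/top0.png

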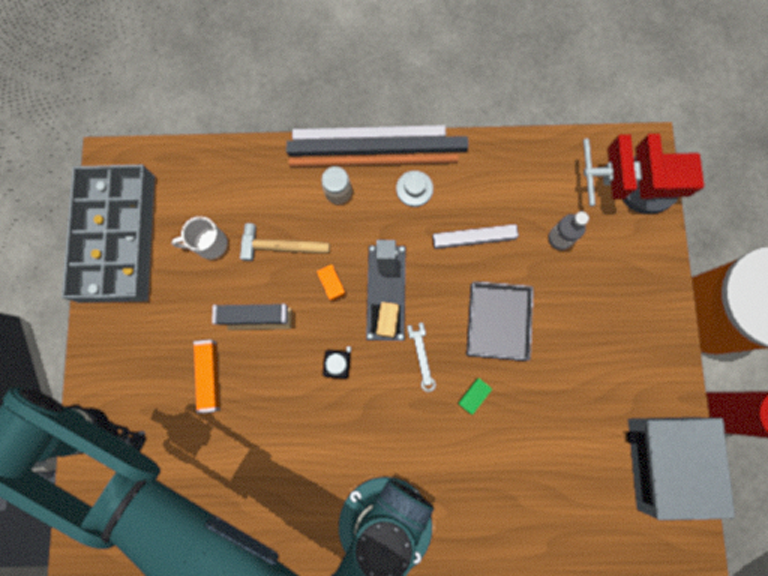

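The top view shows world +x upwards. The stand is at about (386,292), the post on its blocks at (250,315), the tray at (500,320), the rail at (475,236) and the offcut at (387,318). I'll zoom in for corners.

```bash
cat > h.py <<'E'
from cell import ctrl, read_camera
import cv2,numpy as np
from scipy.spatial.transform import Rotation as R
def shot(n): 
    c=read_camera(n); return c
def back(c,uv,z):
    M=cv2.Rodrigues(np.array(c["rvec"],float))[0]; t=np.ravel(c["tvec"])
    d=M.T@np.linalg.inv(c["mtx"])@np.array([uv[0],uv[1],1.]); o=-M.T@t
    return o+d*(z-o[2])/d[2]
def proj(c,P): return cv2.projectPoints(np.array(P,float).reshape(-1,1,3),np.array(c["rvec"],float),np.array(c["tvec"],float),c["mtx"],None)[0][:,0]
def crop(c,x0,y0,x1,y1,name,s=None):
    im=c["image"][y0:y1,x0:x1]; s=s or min(800/(x1-x0),600/(y1-y0))
    im=cv2.resize(im,None,fx=s,fy=s,interpolation=cv2.INTER_CUBIC)
    for x in range((x0+9)//10*10,x1,10): 
        X=int((x+.5-x0)*s);cv2.line(im,(X,0),(X,6 if x%50 else 14),(0,255,255),1); cv2.putText(im,str(x),(X-10,24),0,.35,(0,255,255),1)
    for y in range((y0+9)//10*10,y1,10): 
        Y=int((y+.5-y0)*s);cv2.line(im,(0,Y),(6,Y),(0,255,255),1); cv2.putText(im,str(y),(8,Y+4),0,.35,(0,255,255),1)
    cv2.imwrite(name,im)
E
python3 - <<'E'
from h import *
c=shot("top")
crop(c,130,150,280,235,"pics/a1.png"); crop(c,270,140,370,250,"pics/a2.png")
E
```

```text
(no output)
```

View pics/a1.png

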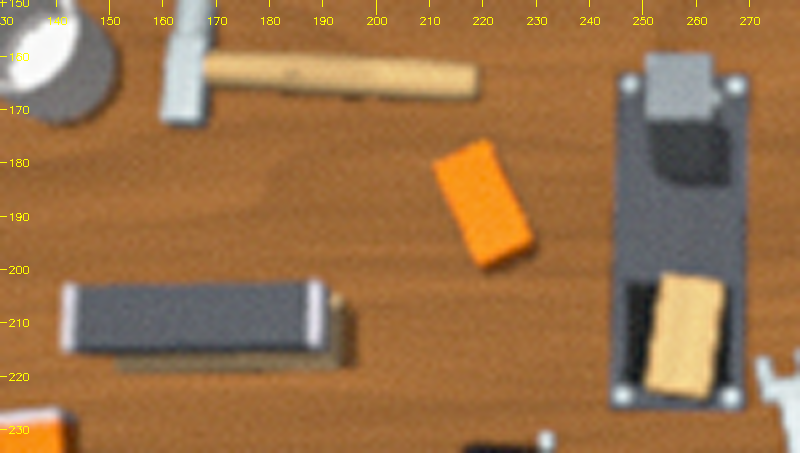

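View pics/a2.png

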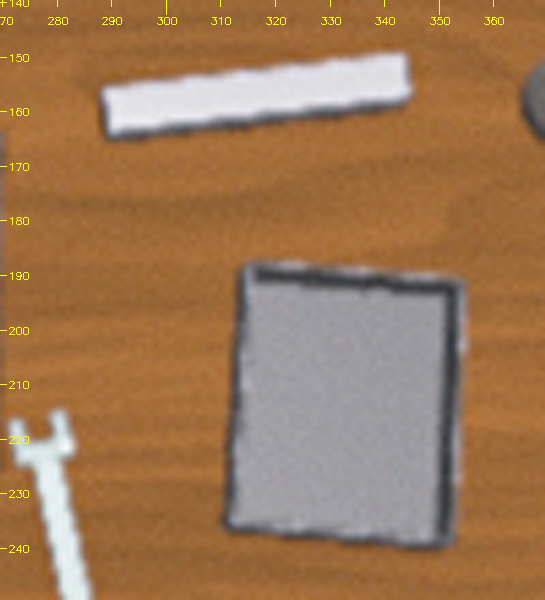

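```bash
cat > m.py <<'E'
from h import *
c=shot("top"); cs=shot("scene")
s1=800/150; s2=600/110
def P(L,x0,y0,s,z): return np.array([back(c,(x/s+x0-.5,y/s+y0-.5),z) for x,y in L])
obs=dict(
upr=(P([(646,53),(712,55),(711,120),(645,118)],130,150,s1,.172)),
base=(P([(617,73),(748,74),(745,408),(611,405)],130,150,s1,.008)),
off=(P([(663,272),(725,283),(709,398),(645,389)],130,150,s1,.052)),
post=(P([(62,284),(322,281),(323,348),(64,351)],130,150,s1,.1)),
rail=(P([(103,88),(405,54),(411,96),(108,133)],270,140,s2,.03)),
tray=(P([(240,262),(466,280),(450,548),(222,530)],270,140,s2,.05)))
def box(x,y,yaw,L,W,z0,z1):
    d=np.array([[L/2,W/2],[L/2,-W/2],[-L/2,-W/2],[-L/2,W/2]])
    r=np.array([[np.cos(yaw),-np.sin(yaw)],[np.sin(yaw),np.cos(yaw)]]); p=d@r.T+[x,y]
    return np.vstack([np.c_[p,[z0]*4],np.c_[p,[z1]*4]])
def draw(c,im,b,s,col=(0,255,0)):
    q=((proj(c,b)+.5)*s).astype(int)
    for i,j in [(0,1),(1,2),(2,3),(3,0),(4,5),(5,6),(6,7),(7,4),(0,4),(1,5),(2,6),(3,7)]: cv2.line(im,tuple(map(int,q[i])),tuple(map(int,q[j])),col,1)
E
python3 - <<'E'
from m import *
for k,p in obs.items():
    e=[np.linalg.norm(p[(i+1)%4]-p[i]) for i in range(4)]
    l=((p[1]-p[0])+(p[2]-p[3]))/2; w=((p[3]-p[0])+(p[2]-p[1]))/2
    print(k,p.mean(0).round(4),np.round(e,4),"edge01 yaw",np.degrees(np.arctan2(l[1],l[0])).round(1),"edge03 yaw",np.degrees(np.arctan2(w[1],w[0])).round(1))
E
```

```text
upr [ 0.5907 -0.0157  0.172 ] [0.0397 0.0402 0.0395 0.0402] edge01 yaw -93.2 edge03 yaw 177.9
base [ 0.5276 -0.0137  0.008 ] [0.0894 0.2278 0.0887 0.2266] edge01 yaw -92.2 edge03 yaw 178.0
off [ 0.4558 -0.016   0.052 ] [0.0408 0.0752 0.0415 0.0768] edge01 yaw -100.4 edge03 yaw 170.4
post [0.4689 0.2908 0.1   ] [0.1629 0.0422 0.1613 0.0423] edge01 yaw -90.7 edge03 yaw -177.4
rail [ 0.6553 -0.2306  0.03  ] [0.2008 0.0288 0.201  0.0307] edge01 yaw -84.5 edge03 yaw -175.9
tray [ 0.4462 -0.2722  0.05  ] [0.1439 0.1703 0.1417 0.1708] edge01 yaw -95.9 edge03 yaw 173.0
```

Run:
```python
from m import *
d=np.radians
B=[(0.5265,-0.0135,d(-2.1),.23,.09,0,.008),(.5915,-.0159,d(-2.1),.04,.04,.008,.172),(.4558,-.016,d(-10),.075,.04,.012,.052),
(.4689,.2908,d(-90.7),.16,.04,.06,.1),(.6553,-.2306,d(-84.5),.2,.03,0,.03),(.4462,-.2722,d(-6.7),.17,.14,0,.05)]
for n,cc,(x0,y0,x1,y1) in (("t",c,(130,140,370,250)),("s",cs,(140,150,390,260))):
    s=800/(x1-x0); im=cv2.resize(cc["image"],None,fx=s,fy=s,interpolation=cv2.INTER_CUBIC)
    for b in B: draw(cc,im,box(*b),s)
    cv2.imwrite(f"pics/ov_{n}.png",im[int(y0*s):int(y1*s),int(x0*s):int(x1*s)])
```

```text
(no output)
```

View pics/ov_t.png

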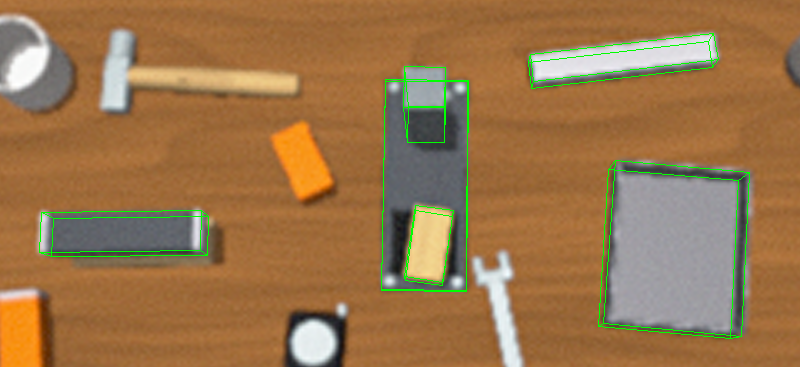

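View pics/ov_s.png

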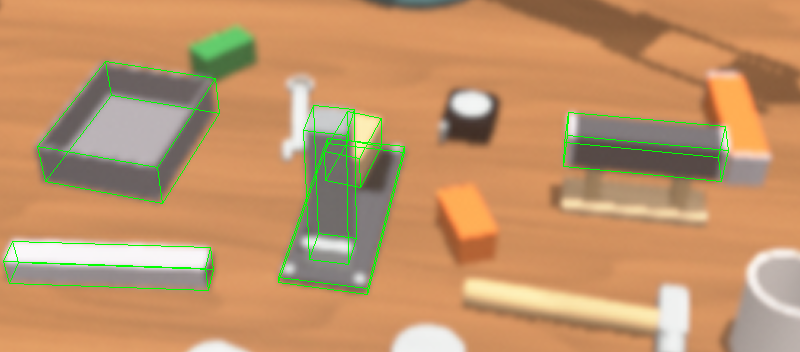

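The models fit in both views. Next I'll write a planner that turns a target pose into row numbers.

```bash
cat > plan.py <<'E'
import sys
from h import *
def down(yaw_deg): # tool x down, tool y at yaw
    y=np.array([np.cos(np.radians(yaw_deg)),np.sin(np.radians(yaw_deg)),0]); x=np.array([0,0,-1.]); return np.c_[x,y,np.cross(x,y)]
def rows(p,Rt,n=None,claw=100):
    s=ctrl.read_state(); p0=np.array(s["position"]); R0=R.from_quat(s["tcp_rot"]).as_matrix()
    rv=R.from_matrix(R0.T@Rt).as_rotvec(); dp=np.array(p)-p0
    N=n or int(np.ceil(max(np.linalg.norm(dp)/.03,np.abs(rv).max()/.12,1)))
    print("from",p0.round(4),"tooly yaw",np.degrees(np.arctan2(R0[1,1],R0[0,1])).round(1),"rv",rv.round(3),"N",N)
    Rc=R0
    for i in range(N):
        d=Rc.T@dp/N/.03; print(list(d.round(3))+list((rv/N).round(4))+[claw])
        Rc=Rc@R.from_rotvec(rv/N).as_matrix()
def st():
    s=ctrl.read_state(); Rm=R.from_quat(s["tcp_rot"]).as_matrix()
    print("t",round(s["time"],2),"p",np.round(s["position"],4),"x",Rm[:,0].round(3),"y",Rm[:,1].round(3),"F",np.round(s["force"],2),"M",np.round(s["wrist_torque"],3),"g",round(s["grip_width"],3),"q",np.round(s["qpos"],3))
    open("log.txt","a").write(repr((list(s["qpos"]),list(s["position"]),list(s["tcp_rot"])))+"\n")
E
python3 - <<'E'
from plan import *
st()
rows([.456,-.016,.17],down(80)); rows([.456,-.016,.17],down(-100))
E
```

```text
t 0.35 p [0.2391 0.4952 0.2025] x [-0. -0. -1.] y [ 0.435  0.901 -0.   ] F [ 0.6  -0.43 -0.03] M [-0.013  0.038 -0.025] g 1.003 q [ 1.018  0.087  1.371  0.     1.684 -0.103]
from [0.2391 0.4952 0.2025] tooly yaw 64.2 rv [-0.275 -0.     0.   ] N 19
[np.float64(0.057), np.float64(-0.642), np.float64(0.733), np.float64(-0.0145), np.float64(-0.0), np.float64(0.0), 100]
[np.float64(0.057), np.float64(-0.653), np.float64(0.723), np.float64(-0.0145), np.float64(-0.0), np.float64(0.0), 100]
[np.float64(0.057), np.float64(-0.663), np.float64(0.714), np.float64(-0.0145), np.float64(-0.0), np.float64(0.0), 100]
[np.float64(0.057), np.float64(-0.673), np.float64(0.704), np.float64(-0.0145), np.float64(-0.0), np.float64(0.0), 100]
[np.float64(0.057), np.float64(-0.684), np.float64(0.694), np.float64(-0.0145), np.float64(-0.0), np.float64(0.0), 100]
[np.float64(0.057), np.float64(-0.694), np.float64(0.684), np.float64(-0.0145), np.float64(-0.0), np.float64(0.0), 100]
[np.float64(0.057), np.float64(-0.703), np.float64(0.674), np.float64(-0.0145), np.float64(-0.0), np.float64(0.0), 100]
[np.float64(
[... 3623 characters left out ...]
float64(0.045), np.float64(0.764), np.float64(0.108), np.float64(0.1194), np.float64(0.0), np.float64(0.0), 100]
[np.float64(0.045), np.float64(0.771), np.float64(0.016), np.float64(0.1194), np.float64(0.0), np.float64(0.0), 100]
[np.float64(0.045), np.float64(0.768), np.float64(-0.076), np.float64(0.1194), np.float64(0.0), np.float64(0.0), 100]
[np.float64(0.045), np.float64(0.753), np.float64(-0.166), np.float64(0.1194), np.float64(0.0), np.float64(0.0), 100]
[np.float64(0.045), np.float64(0.728), np.float64(-0.255), np.float64(0.1194), np.float64(0.0), np.float64(0.0), 100]
[np.float64(0.045), np.float64(0.692), np.float64(-0.34), np.float64(0.1194), np.float64(0.0), np.float64(0.0), 100]
```

servo_tool(
  targets=[0, 0, 0, -0.092, 0, 0, 100, 0, 0, 0, -0.092, 0, 0, 100, 0, 0, 0, -0.092, 0, 0, 100, 0.05, -0.776, 0.504, 0, 0, 0, 100, 0.05, -0.776, 0.504, 0, 0, 0, 100, 0.05, -0.776, 0.504, 0, 0, 0, 100, 0.05, -0.776, 0.504, 0, 0, 0, 100, 0.05, -0.776, 0.504, 0, 0, 0, 100],
)

```text
time: 1.02
position: [0.2937, 0.3664, 0.1953]
tcp_rot: [0.061, 0.704, -0.061, 0.705]
force: [-0.2, 0.0, 1.3]
grip_width: 0.997
```

servo_tool(
  targets=[0.05, -0.776, 0.504, 0, 0, 0, 100, 0.05, -0.776, 0.504, 0, 0, 0, 100, 0.05, -0.776, 0.504, 0, 0, 0, 100, 0.05, -0.776, 0.504, 0, 0, 0, 100, 0.05, -0.776, 0.504, 0, 0, 0, 100, 0.05, -0.776, 0.504, 0, 0, 0, 100, 0.05, -0.776, 0.504, 0, 0, 0, 100, 0.05, -0.776, 0.504, 0, 0, 0, 100],
)

```text
time: 1.68
position: [0.3807, 0.162, 0.1834]
tcp_rot: [0.061, 0.704, -0.061, 0.705]
force: [0.3, -0.1, -0.4]
grip_width: 1.001
```

servo_tool(
  targets=[0.05, -0.776, 0.504, 0, 0, 0, 100, 0.05, -0.776, 0.504, 0, 0, 0, 100, 0.05, -0.776, 0.504, 0, 0, 0, 100, 0.05, -0.776, 0.504, 0, 0, 0, 100, 0.05, -0.776, 0.504, 0, 0, 0, 100, 0.05, -0.776, 0.504, 0, 0, 0, 100, 0.05, -0.776, 0.504, 0, 0, 0, 100, 0, 0, 0, 0, 0, 0, 100],
)

```text
time: 2.35
position: [0.4576, -0.0195, 0.1723]
tcp_rot: [0.062, 0.704, -0.064, 0.704]
force: [-0.6, -0.0, -0.2]
grip_width: 0.999
```

```bash
cat > fit.py <<'E'
import ast,numpy as np
from scipy.spatial.transform import Rotation as R
from scipy.optimize import least_squares
D=[ast.literal_eval(l) for l in open("log.txt")]
def fk(q,L,s6=-1):
    h,a,L1,L2,b,L3=L
    T=R.from_euler('z',q[0]); p=np.array([0,0,h])+T.apply([a,0,0])
    T=T*R.from_euler('y',q[1]); p=p+T.apply([0,0,L1])
    T=T*R.from_euler('y',q[2]); p=p+T.apply([-b,0,L2])
    T=T*R.from_euler('z',q[3])*R.from_euler('y',q[4])*R.from_euler('z',s6*q[5]); p=p+T.apply([0,0,L3])
    return p,T
E
cat > plan2.py <<'E'
from plan import *
def lin(p,yaw=None):
    s=ctrl.read_state(); p0=np.array(s["position"]); R0=R.from_quat(s["tcp_rot"]).as_matrix()
    if yaw is not None:
        rv=R.from_matrix(R0.T@down(yaw)).as_rotvec(); print("rot",rv.round(3)); R0=down(yaw)
    d=R0.T@(np.array(p)-p0)/.03; print("shift",d.round(3),"dist rows",np.linalg.norm(d).round(2))
E
python3 - <<'E'
from plan2 import *
st(); lin([.4558,-.016,.03],80)
E
```

```text
t 2.35 p [ 0.4576 -0.0195  0.1723] x [-0.    -0.002 -1.   ] y [ 0.178  0.984 -0.002] F [-0.65 -0.04 -0.21] M [ 0.004  0.057 -0.021] g 0.999 q [-0.165 -0.112  1.628 -0.002  1.625 -1.557]
rot [-0.004  0.     0.002]
shift [ 4.742  0.105 -0.079] dist rows 4.74
```

servo_tool(
  targets=[0.7, 0.1, -0.08, 0, 0, 0, 100, 0.7, 0, 0, 0, 0, 0, 100, 0.7, 0, 0, 0, 0, 0, 100, 0.7, 0, 0, 0, 0, 0, 100, 0.7, 0, 0, 0, 0, 0, 100, 0.7, 0, 0, 0, 0, 0, 100, 0.52, 0, 0, 0, 0, 0, 100, 0, 0, 0, 0, 0, 0, 100],
)

```text
time: 3.02
position: [0.4512, -0.0111, 0.0275]
tcp_rot: [0.062, 0.707, -0.061, 0.702]
force: [-1.2, -0.2, -0.7]
grip_width: 1.0
```

servo_tool(
  targets=[0, 0, 0, 0, 0, 0, 20, 0, 0, 0, 0, 0, 0, 20, 0, 0, 0, 0, 0, 0, 20, 0, 0, 0, 0, 0, 0, 20, 0, 0, 0, 0, 0, 0, 20, 0, 0, 0, 0, 0, 0, 20],
)

```text
time: 3.52
position: [0.4552, -0.0123, 0.0319]
tcp_rot: [0.061, 0.704, -0.061, 0.705]
force: [0.0, -0.2, -0.1]
grip_width: 0.195
```

Run:
```python
from plan2 import *
st(); lin([.446,-.272,.1])
c=shot("scene"); crop(c,150,100,350,250,"pics/b1.png")
```

```text
t 3.52 p [ 0.4552 -0.0123  0.0319] x [ 0.001 -0.    -1.   ] y [0.173 0.985 0.   ] F [ 0.01 -0.22 -0.13] M [ 0.003 -0.018  0.011] g 0.195 q [-0.152 -0.023  1.833  0.     1.33  -1.549]
shift [-2.268 -8.58   1.201] dist rows 8.96
```

View pics/b1.png

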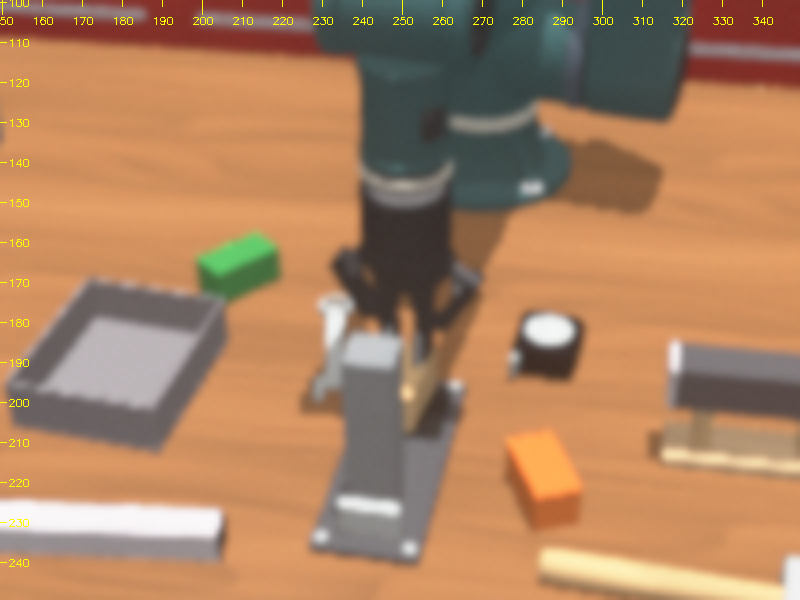

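Run:
```python
from plan2 import *
c=shot("scene"); crop(c,225,150,285,215,"pics/b2.png")
c=shot("top"); crop(c,230,150,310,230,"pics/b3.png")
```

```text
(no output)
```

View pics/b2.png

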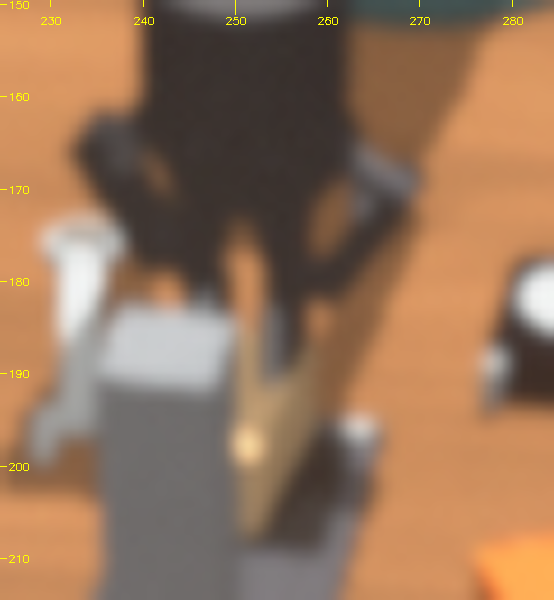

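View pics/b3.png

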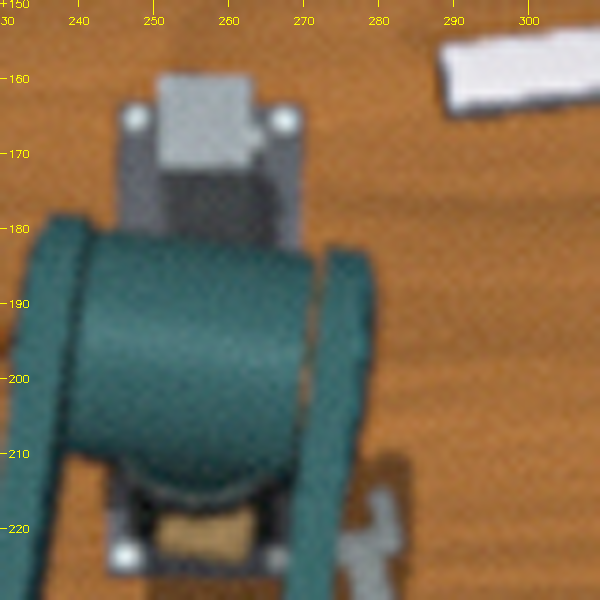

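Run:
```python
from plan2 import *
c=shot("scene")
s=ctrl.read_state();p=np.array(s["position"]);Rm=R.from_quat(s["tcp_rot"]).as_matrix()
print(p,s["grip_width"])
for a in ([11,8,0],[11,-8,0],[11,20,0],[11,-20,0],[-8,20,11],[-8,-20,11],[-62,0,0],[-62,0,40],[-62,40,0],[-62,-40,0]): print(a,proj(c,p+Rm@(np.array(a)/1000)).round(1))
```

```text
[ 0.45467391 -0.01223496  0.03131862] 0.20112250740334198
[11, 8, 0] [[253.3 199. ]]
[11, -8, 0] [[249.  198.1]]
[11, 20, 0] [[256.5 199.7]]
[11, -20, 0] [[245.8 197.5]]
[-8, 20, 11] [[255.5 197.3]]
[-8, -20, 11] [[244.7 195.1]]
[-62, 0, 0] [[251.  181.9]]
[-62, 0, 40] [[247.1 188.6]]
[-62, 40, 0] [[262.1 184. ]]
[-62, -40, 0] [[240.  179.8]]
```

servo_tool(
  targets=[0, 0, 0, 0, 0, 0, 10, 0, 0, 0, 0, 0, 0, 10, 0, 0, 0, 0, 0, 0, 10],
)

```text
time: 3.97
position: [0.4546, -0.0122, 0.0312]
tcp_rot: [0.061, 0.704, -0.061, 0.704]
force: [0.9, 0.2, -0.5]
grip_width: 0.098
```

Run:
```python
from plan2 import *
c=shot("scene")
p=np.array([.239,.495,.203]);Rm=R.from_quat([ 0.1570016,0.68954231,-0.1583495,0.68906265]).as_matrix()
im=cv2.resize(cv2.imread("pics/scene0.png"),(512,384))
for a in ([11,42,0],[11,-42,0],[-2,42,0],[-2,-42,0],[-62,42,0],[-62,-42,0],[0,0,0]): print(a,proj(c,p+Rm@(np.array(a)/1000)).round(1))
c["image"]=im; crop(c,370,60,450,130,"pics/b4.png")
st(); c=shot("scene"); crop(c,225,150,285,215,"pics/b5.png")
```

```text
[11, 42, 0] [[413.3 139.3]]
[11, -42, 0] [[389.4 132.9]]
[-2, 42, 0] [[414.3 136. ]]
[-2, -42, 0] [[390.2 129.7]]
[-62, 42, 0] [[419.1 120.3]]
[-62, -42, 0] [[394.2 114.2]]
[0, 0, 0] [[401.9 133.3]]
t 4.02 p [ 0.4546 -0.0122  0.0312] x [-0.  0. -1.] y [0.173 0.985 0.   ] F [ 0.61 -0.17  1.33] M [ 0.02   0.037 -0.001] g 0.101 q [-0.152 -0.022  1.834  0.     1.33  -1.549]
```

View pics/b4.png

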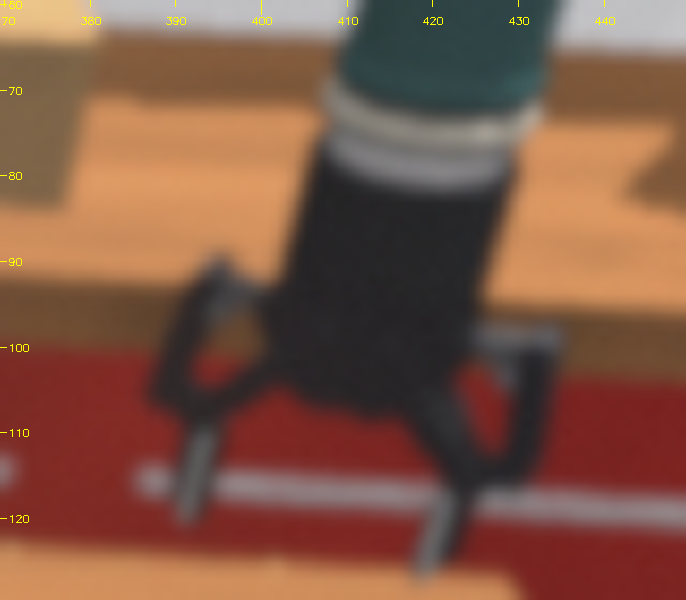

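View pics/b5.png

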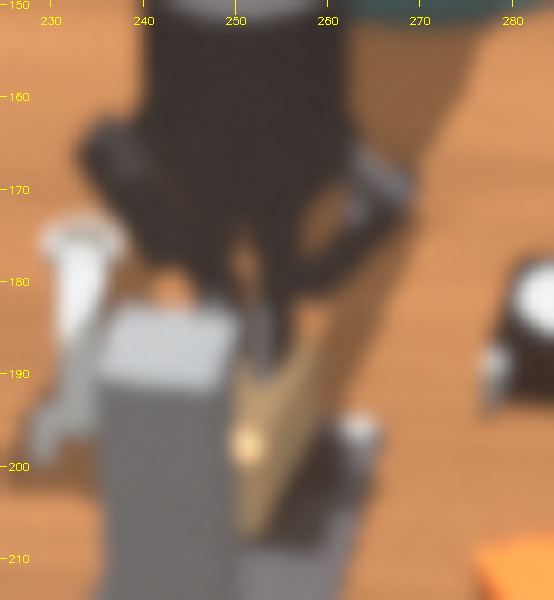

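The fingers closed to 10 % without meeting the offcut. In the image the fingertip is at (253,190), where the reported pose puts it at (251,198). The start picture shows the same shift, so the real fingertips sit about 35 mm further back along the tool than reported. I'll open, then check this in steps.

servo_tool(
  targets=[-0.3, 0, 0, 0, 0, 0, 100, 0, 0, 0, 0, 0, 0, 100, 0, 0, 0, 0, 0, 0, 100, 0, 0, 0, 0, 0, 0, 100, 0, 0, 0, 0, 0, 0, 100, 0, 0, 0, 0, 0, 0, 100],
)

```text
time: 4.57
position: [0.4545, -0.0122, 0.0401]
tcp_rot: [0.061, 0.705, -0.061, 0.704]
force: [-0.3, 0.4, 0.2]
grip_width: 0.938
```

Run:
```python
from plan2 import *
st(); lin([.4558,-.016,.02])
c=shot("scene"); crop(c,215,140,295,215,"pics/b6.png")
s=ctrl.read_state();p=np.array(s["position"]);Rm=R.from_quat(s["tcp_rot"]).as_matrix()
for a in ([-2,42,0],[-2,-42,0],[-42,42,0],[-42,-42,0]): print(a,proj(c,p+Rm@(np.array(a)/1000)).round(1))
```

```text
t 4.57 p [ 0.4545 -0.0122  0.0401] x [-0.  0. -1.] y [0.173 0.985 0.   ] F [-0.34  0.36  0.22] M [ 0.009 -0.007  0.012] g 0.938 q [-0.152 -0.032  1.824  0.     1.35  -1.549]
shift [ 0.669 -0.118  0.066] dist rows 0.68
[-2, 42, 0] [[262.6 196. ]]
[-2, -42, 0] [[239.9 191.4]]
[-42, 42, 0] [[262.7 186.8]]
[-42, -42, 0] [[239.6 182.3]]
```

View pics/b6.png

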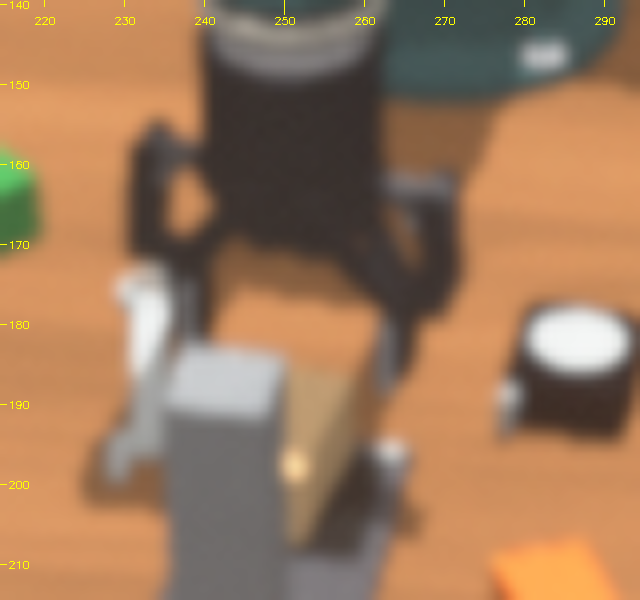

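servo_tool(
  targets=[0.35, -0.12, 0, 0, 0, 0, 100, 0.35, 0, 0, 0, 0, 0, 100, 0.3, 0, 0, 0, 0, 0, 100, 0.3, 0, 0, 0, 0, 0, 100, 0, 0, 0, 0, 0, 0, 30, 0, 0, 0, 0, 0, 0, 30, 0, 0, 0, 0, 0, 0, 30, 0, 0, 0, 0, 0, 0, 30],
)

```text
time: 5.28
position: [0.4546, -0.0158, 0.0019]
tcp_rot: [0.061, 0.704, -0.061, 0.705]
force: [-6.6, -0.3, 42.8]
grip_width: 0.457
```

servo_tool(
  targets=[0, 0, 0, 0, 0, 0, 30, 0, 0, 0, 0, 0, 0, 30],
)

```text
time: 5.45
position: [0.4548, -0.0158, 0.002]
tcp_rot: [0.061, 0.704, -0.061, 0.705]
force: [-0.4, -0.5, 1.2]
grip_width: 0.458
```

Run:
```python
from plan2 import *
st(); lin([.446,-.272,.1])
```

```text
t 5.45 p [ 0.4548 -0.0158  0.002 ] x [ 0.002 -0.    -1.   ] y [0.173 0.985 0.   ] F [-0.4  -0.46  1.19] M [ 0.023  0.069 -0.   ] g 0.458 q [-0.16   0.01   1.866  0.     1.264 -1.557]
shift [-3.265 -8.461  1.193] dist rows 9.15
```

servo_tool(
  targets=[-0.65, 0, 0, 0, 0, 0, 30, -0.65, 0, 0, 0, 0, 0, 30, -0.65, 0, 0, 0, 0, 0, 30, -0.65, 0, 0, 0, 0, 0, 30, -0.65, 0, 0, 0, 0, 0, 30, 0, -0.7, 0.1, 0, 0, 0, 30, 0, -0.7, 0.1, 0, 0, 0, 30, 0, -0.7, 0.1, 0, 0, 0, 30],
)

```text
time: 6.12
position: [0.4522, -0.0799, 0.0994]
tcp_rot: [0.061, 0.704, -0.061, 0.705]
force: [0.8, 0.3, -1.5]
grip_width: 0.455
```

servo_tool(
  targets=[0, -0.7, 0.1, 0, 0, 0, 30, 0, -0.7, 0.1, 0, 0, 0, 30, 0, -0.7, 0.1, 0, 0, 0, 30, 0, -0.7, 0.1, 0, 0, 0, 30, 0, -0.7, 0.1, 0, 0, 0, 30, 0, -0.7, 0.1, 0, 0, 0, 30, 0, -0.7, 0.1, 0, 0, 0, 30, 0, -0.7, 0.1, 0, 0, 0, 30],
)

```text
time: 6.78
position: [0.4463, -0.2499, 0.0985]
tcp_rot: [0.061, 0.705, -0.061, 0.704]
force: [0.3, 0.4, -0.2]
grip_width: 0.451
```

servo_tool(
  targets=[0, -0.7, 0.1, 0, 0, 0, 30, 0, 0, 0, 0, 0, 0, 30],
)

```text
time: 6.95
position: [0.4454, -0.2737, 0.0985]
tcp_rot: [0.062, 0.704, -0.063, 0.704]
force: [0.2, 1.0, -0.8]
grip_width: 0.458
```

Run:
```python
from plan2 import *
st(); lin([.446,-.272,.008])
c=shot("scene"); crop(c,140,100,300,220,"pics/b7.png")
```

```text
t 6.95 p [ 0.4454 -0.2737  0.0985] x [-0.    -0.002 -1.   ] y [ 0.176  0.984 -0.002] F [ 0.24  1.03 -0.81] M [0.004 0.019 0.02 ] g 0.458 q [-6.580e-01  7.100e-02  1.597e+00 -2.000e-03  1.473e+00 -2.052e+00]
shift [3.018 0.064 0.008] dist rows 3.02
```

View pics/b7.png

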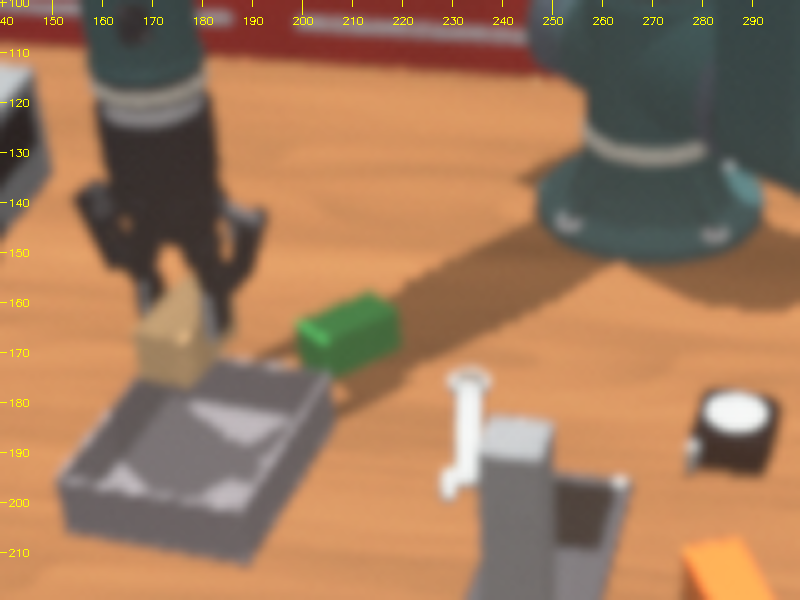

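servo_tool(
  targets=[0.6, 0.06, 0, 0, 0, 0, 30, 0.6, 0, 0, 0, 0, 0, 30, 0.6, 0, 0, 0, 0, 0, 30, 0.6, 0, 0, 0, 0, 0, 30, 0.6, 0, 0, 0, 0, 0, 30, 0, 0, 0, 0, 0, 0, 30, 0, 0, 0, 0, 0, 0, 65, 0, 0, 0, 0, 0, 0, 65],
)

```text
time: 7.67
position: [0.447, -0.2684, 0.01]
tcp_rot: [0.061, 0.704, -0.061, 0.705]
force: [0.4, 0.3, -0.2]
grip_width: 0.651
```

servo_tool(
  targets=[0, 0, 0, 0, 0, 0, 65, -0.6, 0, 0, 0, 0, 0, 65, -0.8, 0, 0, 0, 0, 0, 65, -0.9, 0, 0, 0, 0, 0, 65, -0.9, 0, 0, 0, 0, 0, 65, -0.9, 0, 0, 0, 0, 0, 65],
)

```text
time: 8.17
position: [0.4467, -0.2687, 0.1348]
tcp_rot: [0.061, 0.703, -0.062, 0.705]
force: [0.1, 0.3, -0.4]
grip_width: 0.649
```

Run:
```python
from plan2 import *
st(); lin([.469,.2,.2],0); lin([.469,.2,.2],180)
c=shot("scene"); crop(c,140,100,300,220,"pics/b8.png")
s=ctrl.read_state();p=np.array(s["position"]);Rm=R.from_quat(s["tcp_rot"]).as_matrix()
for a in ([0,30,0],[0,-30,0],[-30,30,0],[-30,-30,0]): print(a,proj(c,p+Rm@(np.array(a)/1000)).round(1))
```

```text
t 8.17 p [ 0.4467 -0.2687  0.1348] x [ 0.003 -0.002 -1.   ] y [ 0.173  0.985 -0.001] F [ 0.15  0.28 -0.37] M [ 0.008  0.053 -0.02 ] g 0.649 q [-0.65   0.044  1.551  0.     1.543 -2.047]
rot [ 1.397e+00  3.000e-03 -1.000e-03]
shift [ -2.174   0.744 -15.622] dist rows 15.79
rot [-1.745e+00  1.000e-03  3.000e-03]
shift [-2.174 -0.744 15.622] dist rows 15.79
[0, 30, 0] [[184.6 164.8]]
[0, -30, 0] [[169.  161.8]]
[-30, 30, 0] [[183.6 157.3]]
[-30, -30, 0] [[167.8 154.3]]
```

View pics/b8.png

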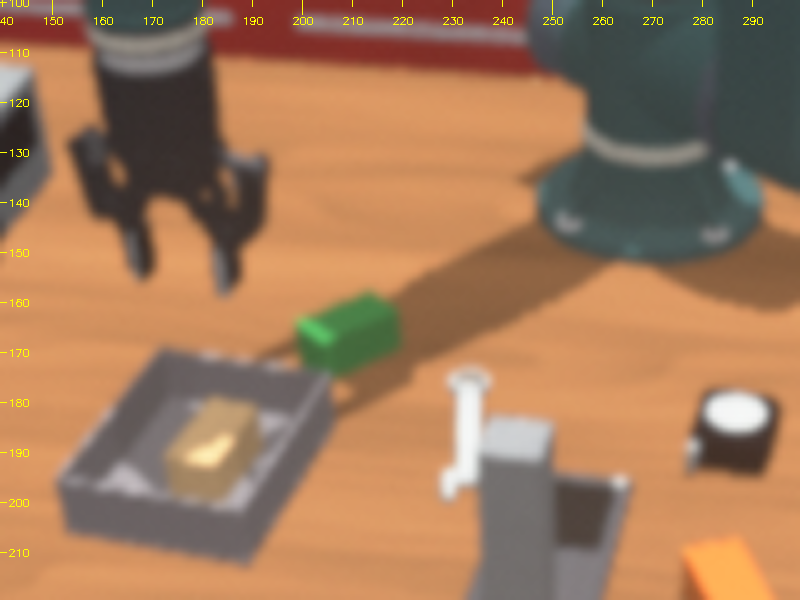

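Run:
```python
from fit import *
for s6 in(-1,1):
    f=lambda L: np.ravel([fk(q,L,s6)[0]-np.array(p) for q,p,_ in D])
    r=least_squares(f,[.3,0,.4,.35,0,.2]); print(s6,r.x.round(4),np.abs(r.fun).max())
    for q,p,o in D[:5]: print(np.round((fk(q,r.x,s6)[1].as_matrix()).T@R.from_quat(o).as_matrix(),2).tolist())
```

```text
Traceback (most recent call last):
  File "fit.py", line 4, in <module>
    D=[ast.literal_eval(l) for l in open("log.txt")]
       ~~~~~~~~~~~~~~~~^^^
ValueError: malformed node or string on line 1: <ast.Call object at 0x7f57c19bf950>
```

```bash
sed -i 's/ast.literal_eval(l)/eval(l,{"np":np})/' fit.py
python3 - <<'E'
from fit import *
for s6 in(-1,1):
    f=lambda L: np.ravel([fk(q,L,s6)[0]-np.array(p) for q,p,_ in D])
    r=least_squares(f,[.3,0,.4,.35,0,.2]); print(s6,r.x.round(4),np.abs(r.fun).max(), np.linalg.svd(r.jac)[1].round(3))
    for q,p,o in D[:5]: print(np.round((fk(q,r.x,s6)[1].as_matrix()).T@R.from_quat(o).as_matrix(),2).tolist())
E
```

```text
-1 [-1.09500e+01  7.20000e-03  5.03400e-01  4.99800e-01 -7.97000e-02
 -1.06744e+01] 0.05880481282766444 [5.643e+00 3.990e+00 3.690e-01 2.890e-01 1.310e-01 3.000e-03]
[[0.0, -0.98, -0.2], [0.0, 0.2, -0.98], [1.0, -0.0, 0.0]]
[[0.0, 1.0, -0.03], [0.0, 0.03, 1.0], [1.0, -0.0, -0.0]]
[[0.0, 1.0, -0.04], [-0.0, 0.04, 1.0], [1.0, -0.0, 0.0]]
[[0.0, 1.0, -0.04], [0.0, 0.04, 1.0], [1.0, -0.0, -0.0]]
[[0.0, 1.0, -0.04], [0.0, 0.04, 1.0], [1.0, -0.0, -0.0]]
1 [-1.09500e+01  7.20000e-03  5.03400e-01  4.99800e-01 -7.97000e-02
 -1.06744e+01] 0.05880481211667559 [5.643e+00 3.990e+00 3.690e-01 2.890e-01 1.310e-01 3.000e-03]
[[-0.0, -1.0, -0.0], [0.0, 0.0, -1.0], [1.0, -0.0, 0.0]]
[[-0.0, -1.0, -0.0], [-0.0, 0.0, -1.0], [1.0, -0.0, -0.0]]
[[-0.0, -1.0, -0.0], [0.0, 0.0, -1.0], [1.0, -0.0, 0.0]]
[[-0.0, -1.0, -0.0], [-0.0, 0.0, -1.0], [1.0, -0.0, -0.0]]
[[-0.0, -1.0, -0.0], [-0.0, 0.0, -1.0], [1.0, -0.0, -0.0]]
```

Run:
```python
from fit import *
f=lambda L: np.ravel([fk(q,L,1)[0]-np.array(p) for q,p,_ in D])
r=least_squares(f,[.3,0,.4,.35,0,.2])
for (q,p,o),e in zip(D,r.fun.reshape(-1,3)):
    rad=np.hypot(p[0],p[1]); print(np.round(q,3),np.round(p,3),"rad",rad.round(4),"az-q1",(np.arctan2(p[1],p[0])-q[0]).round(4),e.round(4))
```

```text
[ 1.018  0.087  1.371  0.     1.684 -0.103] [0.239 0.495 0.203] rad 0.5499 az-q1 0.1031 [ 0.0559 -0.0173  0.0001]
[-0.165 -0.112  1.628 -0.002  1.625 -1.557] [ 0.458 -0.02   0.172] rad 0.458 az-q1 0.1221 [-0.0083 -0.0306  0.0001]
[-0.152 -0.023  1.833  0.     1.33  -1.549] [ 0.455 -0.012  0.032] rad 0.4553 az-q1 0.1247 [-0.0141 -0.0561 -0.0001]
[-0.152 -0.022  1.834  0.     1.33  -1.549] [ 0.455 -0.012  0.031] rad 0.4548 az-q1 0.1248 [ 0.0027 -0.0586 -0.0001]
[-0.152 -0.032  1.824  0.     1.35  -1.549] [ 0.454 -0.012  0.04 ] rad 0.4546 az-q1 0.1249 [ 0.0047 -0.0588 -0.    ]
[-0.16   0.01   1.866  0.     1.264 -1.557] [ 0.455 -0.016  0.002] rad 0.4551 az-q1 0.1248 [-0.0173 -0.056  -0.0005]
[-6.580e-01  7.100e-02  1.597e+00 -2.000e-03  1.473e+00 -2.052e+00] [ 0.445 -0.274  0.099] rad 0.5228 az-q1 0.1072 [-0.0211 -0.0285  0.0002]
[-0.65   0.044  1.551  0.     1.543 -2.047] [ 0.447 -0.269  0.135] rad 0.5213 az-q1 0.1089 [-0.0541 -0.0322  0.0004]
```

servo_tool(
  targets=[-1, 0, 0, 0, 0.12, 0, 80, -1, 0, 0, 0, 0.12, 0, 80, -1, 0, 0, 0, 0.12, 0, 80, 0, 0, 0, 0, 0.12, 0.12, 80, 0, 0, 0, 0, 0.12, 0.12, 80, 0, 0, 0, 0, 0, 0.12, 80, 0, 0, 0, 0, 0, 0.12, 80],
)

```text
time: 8.8
position: [0.4587, -0.2701, 0.2204]
tcp_rot: [0.25, 0.832, 0.068, 0.491]
force: [0.0, -0.7, 0.1]
grip_width: 0.799
```

```bash
cat >> fit.py <<'E'
def fk(q,L,s6=1):
    h,a,L1,L2,b,L3,c,d=L
    T=R.from_euler('z',q[0]); p=np.array([0,0,h])+T.apply([a,c,0])
    T=T*R.from_euler('y',q[1]); p=p+T.apply([0,0,L1])
    T=T*R.from_euler('y',q[2]); p=p+T.apply([-b,0,L2])
    T=T*R.from_euler('z',q[3]); p=p+T.apply([0,d,0])
    T=T*R.from_euler('y',q[4])*R.from_euler('z',q[5]); p=p+T.apply([0,0,L3])
    return p,T
def fit():
    f=lambda L: np.r_[np.ravel([fk(q,L)[0]-np.array(p) for q,p,_ in D]),1e-4*(np.array(L)-[.3,0,.4,.35,0,.2,.05,0])]
    return least_squares(f,[.3,0,.4,.35,0,.2,.05,0])
E
python3 - <<'E'
from plan2 import *
st()
from fit import *
r=fit(); print(r.x.round(4),np.abs(r.fun).max()); print(r.fun[-11:].round(5))
c=shot("scene"); crop(c,140,80,300,200,"pics/b9.png")
s=ctrl.read_state();p=np.array(s["position"]);Rm=R.from_quat(s["tcp_rot"]).as_matrix()
for nm,f in(("tool",lambda a:p+Rm@(np.array(a)/1000-[.033,0,0])),("world",lambda a:p+Rm@(np.array(a)/1000)+[0,0,.033])):
  for a in ([4,37,0],[4,-37,0]): print(nm,a,proj(c,f(a)).round(1))
E
```

```text
t 8.8 p [ 0.4587 -0.2701  0.2204] x [-0.394  0.482 -0.782] y [0.348 0.866 0.359] F [ 0.04 -0.74  0.09] M [-0.219 -0.24  -0.001] g 0.799 q [-0.711  0.544  0.907  0.153  2.35  -1.939]
[ 0.1526  0.      0.449   0.4998 -0.1007  0.3533  0.0566  0.    ] 1.53299954365753e-05
[-0.e+00 -0.e+00 -0.e+00 -1.e-05  0.e+00  0.e+00  1.e-05 -1.e-05  2.e-05
  0.e+00  0.e+00]
tool [4, 37, 0] [[173.3 139.2]]
tool [4, -37, 0] [[158.5 141. ]]
world [4, 37, 0] [[179.2 135.5]]
world [4, -37, 0] [[164.2 137.5]]
```

View pics/b9.png

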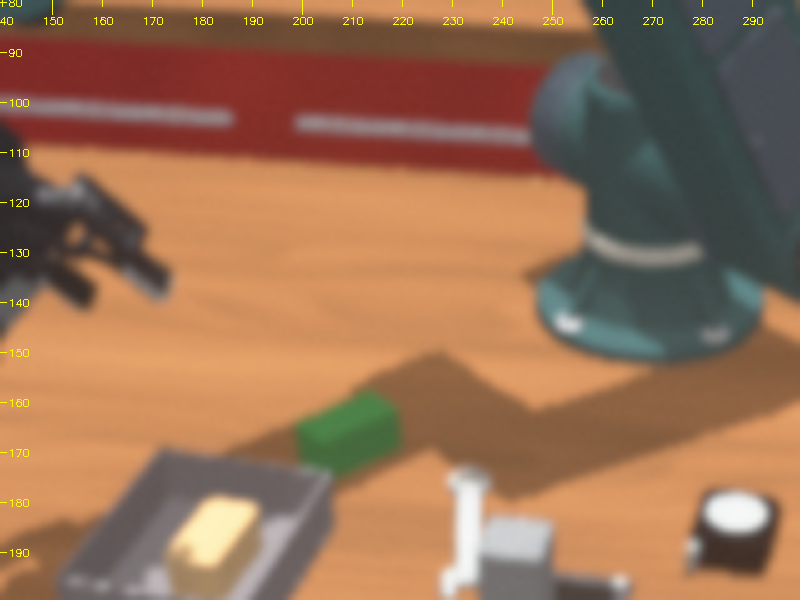

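The kinematic model fits to under 0.02 mm, and the tilted view confirms that the offset of about 33 mm lies along the tool axis. Next I'll check which sideways approaches are reachable for standing the post.

```bash
cat > ik.py <<'E'
from fit import *
L=fit().x
lo=np.array([-3.1,-.76,.27,-1.08,.17,-2.57]);hi=np.array([3.1,2.03,2.55,4.22,2.65,2.57])
C=np.array([[0,-1,0],[0,0,-1],[1,0,0.]])
def tool(q):
    p,T=fk(q,L); return p,T.as_matrix()@C
OFF=-.041
def ik(G,Rt,tries=40,seed=0):
    rng=np.random.default_rng(seed); best=None
    def f(q):
        p,Rm=tool(q); return np.r_[(p+Rm[:,0]*OFF-G)*5,R.from_matrix(Rm.T@Rt).as_rotvec()]
    sols=[]
    for _ in range(tries):
        r=least_squares(f,rng.uniform(lo,hi),bounds=(lo,hi))
        if np.linalg.norm(r.fun)<1e-4 and not any(np.allclose(r.x,s,atol=.02) for s in sols): sols.append(r.x)
    return sols
def orient(x,y):
    x=np.array(x,float);y=np.array(y,float); return np.c_[x,y,np.cross(x,y)]
E
python3 - <<'E'
from ik import *
q,p,o=D[-1]; print(np.abs(tool(q)[1]-R.from_quat(o).as_matrix()).max())
for s in(.02,.05,.066):
  for nm,x,y in(("+y",[0,1,0],[1,0,0]),("+y'",[0,1,0],[-1,0,0]),("-y",[0,-1,0],[1,0,0]),("-y'",[0,-1,0],[-1,0,0]),("+x",[1,0,0],[0,1,0]),("+x'",[1,0,0],[0,-1,0])):
    print(s,nm,[list(map(float,v.round(2))) for v in ik([.4615,-.0111,.092+s],orient(x,y))])
E
```

```text
4.440892098500626e-16
0.02 +y [[-0.71, 0.61, 1.7, 1.05, 2.08, -0.87]]
0.02 +y' [[-0.71, 0.61, 1.7, 1.05, 2.08, 2.27]]
0.02 -y []
0.02 -y' []
0.02 +x []
0.02 +x' []
0.05 +y [[-0.71, 0.55, 1.7, 1.07, 2.1, -0.82]]
0.05 +y' [[-0.71, 0.55, 1.7, 1.07, 2.1, 2.32]]
0.05 -y []
0.05 -y' []
0.05 +x []
0.05 +x' []
0.066 +y [[-0.71, 0.52, 1.7, 1.09, 2.12, -0.79]]
0.066 +y' [[-0.71, 0.52, 1.7, 1.09, 2.12, 2.35]]
0.066 -y []
0.066 -y' []
0.066 +x []
0.066 +x' []
```

Run:
```python
from plan2 import *
s=ctrl.read_state(); R0=R.from_quat(s["tcp_rot"]).as_matrix()
rv=R.from_matrix(R0.T@down(-.7)).as_rotvec(); print(rv, rv/14)
# shift if translated entirely in final frame
lin([.468,.225,.15],-.7)
from ik import *
print(ik([.468,.225,.08],down(-.7)))
```

```text
[ 1.24647448 -0.72597693  0.02757219] [ 0.08903389 -0.0518555   0.00196944]
rot [ 1.246 -0.726  0.028]
shift [  2.27    0.203 -16.637] dist rows 16.79
[array([ 3.38930366e-01,  1.11662961e-01,  1.67732994e+00, -1.02297229e-10,
        1.35259976e+00,  3.51147670e-01])]
```

servo_tool(
  targets=[0, 0, 0, 0.104, -0.0605, 0.0023, 80, 0, 0, 0, 0.104, -0.0605, 0.0023, 80, 0, 0, 0, 0.104, -0.0605, 0.0023, 80, 0, 0, 0, 0.104, -0.0605, 0.0023, 80, 0, 0, 0, 0.104, -0.0605, 0.0023, 80, 0, 0, 0, 0.104, -0.0605, 0.0023, 80, 0, 0, 0, 0.104, -0.0605, 0.0023, 80, 0, 0, 0, 0.104, -0.0605, 0.0023, 80],
)

```text
time: 9.52
position: [0.4567, -0.271, 0.2224]
tcp_rot: [0.44, 0.645, -0.331, 0.53]
force: [-0.5, 0.5, 0.5]
grip_width: 0.804
```

servo_tool(
  targets=[0, 0, 0, 0.104, -0.0605, 0.0023, 80, 0, 0, 0, 0.104, -0.0605, 0.0023, 80, 0, 0, 0, 0.104, -0.0605, 0.0023, 80, 0, 0, 0, 0.104, -0.0605, 0.0023, 80, 0, 0, -0.95, 0, 0, 0, 80, 0, 0, -0.95, 0, 0, 0, 80, 0, 0, -0.95, 0, 0, 0, 80, 0, 0, -0.95, 0, 0, 0, 80],
)

```text
time: 10.18
position: [0.4571, -0.1553, 0.2214]
tcp_rot: [0.5, 0.495, -0.502, 0.503]
force: [1.1, 0.2, 0.4]
grip_width: 0.801
```

servo_tool(
  targets=[0, 0, -0.95, 0, 0, 0, 80, 0, 0, -0.95, 0, 0, 0, 80, 0, 0, -0.95, 0, 0, 0, 80, 0, 0, -0.95, 0, 0, 0, 80, 0, 0, -0.95, 0, 0, 0, 80, 0, 0, -0.95, 0, 0, 0, 80, 0, 0, -0.95, 0, 0, 0, 80, 0, 0, -0.95, 0, 0, 0, 80],
)

```text
time: 10.85
position: [0.4579, 0.073, 0.2198]
tcp_rot: [0.5, 0.496, -0.501, 0.503]
force: [0.7, 0.1, -0.1]
grip_width: 0.797
```

servo_tool(
  targets=[0.2, 0, -0.9, 0, 0, 0, 80, 0.3, 0, -0.9, 0, 0, 0, 80, 0.3, 0, -0.9, 0, 0, 0, 80, 0.3, 0, -0.9, 0, 0, 0, 80, 0, 0, 0, 0, 0, 0, 80],
)

```text
time: 11.27
position: [0.457, 0.1832, 0.1834]
tcp_rot: [0.498, 0.499, -0.501, 0.502]
force: [-0.3, -1.4, -0.6]
grip_width: 0.799
```

Run:
```python
from plan2 import *
st(); lin([.468,.225,.038],-.7)
```

```text
t 11.27 p [0.457  0.1832 0.1834] x [ 0.001 -0.006 -1.   ] y [1.    0.002 0.001] F [-0.28 -1.45 -0.6 ] M [-0.075  0.044 -0.016] g 0.799 q [ 0.271 -0.036  1.535 -0.006  1.643  0.268]
rot [ 0.015  0.006 -0.001]
shift [ 4.845  0.349 -1.397] dist rows 5.05
```

servo_tool(
  targets=[0, 0.175, -0.7, 0.015, 0, 0, 80, 0, 0.175, -0.7, 0, 0, 0, 80, 0.8, 0, 0, 0, 0, 0, 80, 0.8, 0, 0, 0, 0, 0, 80, 0.8, 0, 0, 0, 0, 0, 80, 0.8, 0, 0, 0, 0, 0, 80, 0, 0, 0, 0, 0, 0, 80, 0, 0, 0, 0, 0, 0, 80],
)

```text
time: 11.93
position: [0.4689, 0.2199, 0.0879]
tcp_rot: [-0.503, -0.493, 0.506, -0.498]
force: [-0.6, 0.3, 0.5]
grip_width: 0.8
```

Run:
```python
from plan2 import *
st(); lin([.468,.225,.038],-.7)
c=shot("scene"); crop(c,280,110,400,210,"pics/c1.png")
```

```text
t 11.93 p [0.4689 0.2199 0.0879] x [ 0.001 -0.009 -1.   ] y [ 1.    -0.018  0.001] F [-0.57  0.31  0.54] M [-0.01   0.004 -0.013] g 0.8 q [ 0.335  0.07   1.619 -0.009  1.454  0.354]
rot [-0.006  0.009 -0.001]
shift [ 1.664 -0.032 -0.168] dist rows 1.67
```

View pics/c1.png

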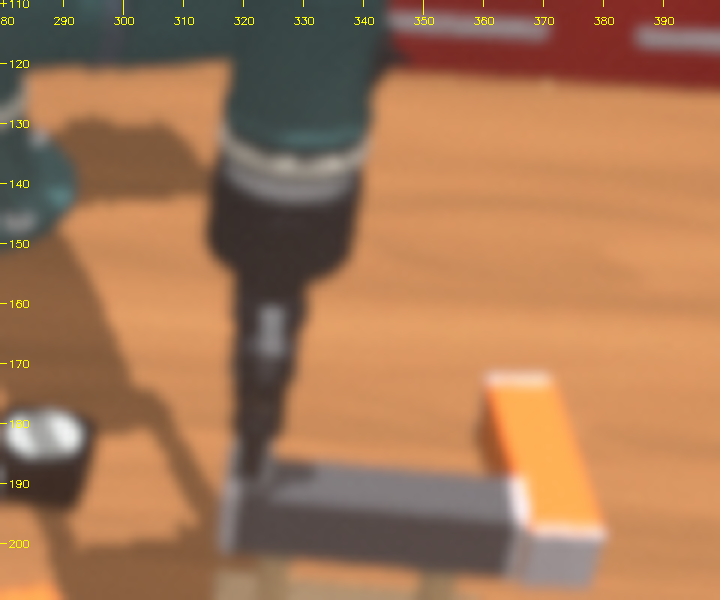

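The open fingers straddle the post's right-hand end at image (322,185). I'll lower and grip.

servo_tool(
  targets=[0.55, 0, -0.17, 0, 0.009, 0, 80, 0.55, 0, 0, 0, 0, 0, 80, 0.55, 0, 0, 0, 0, 0, 80, 0, 0, 0, 0, 0, 0, 80, 0, 0, 0, 0, 0, 0, 25, 0, 0, 0, 0, 0, 0, 25, 0, 0, 0, 0, 0, 0, 25, 0, 0, 0, 0, 0, 0, 25],
)

```text
time: 12.65
position: [0.4711, 0.2261, 0.0413]
tcp_rot: [0.507, 0.495, -0.502, 0.496]
force: [-2.0, -1.0, 5.8]
grip_width: 0.465
```

servo_tool(
  targets=[0, 0, 0, 0, 0, 0, 25, 0, 0, 0, 0, 0, 0, 25],
)

```text
time: 12.82
position: [0.4711, 0.2261, 0.0413]
tcp_rot: [0.507, 0.495, -0.502, 0.496]
force: [-1.3, -0.6, 6.1]
grip_width: 0.457
```

Run:
```python
from plan2 import *
st();
```

```text
t 12.82 p [0.4711 0.2261 0.0413] x [ 0.006  0.003 -1.   ] y [ 1.    -0.018  0.006] F [-1.26 -0.63  6.11] M [-0.152  0.41   0.105] g 0.457 q [0.339 0.112 1.673 0.    1.351 0.356]
```

servo_tool(
  targets=[-0.2, 0, 0, 0, 0, 0, 25, -0.2, 0, 0, 0, 0, 0, 25, -0.2, 0, 0, 0, 0, 0, 25, 0, 0, 0, 0, 0, 0, 25, 0, 0, 0, 0, 0, 0, 25, 0, 0, 0, 0, 0, 0, 25, 0, 0, 0, 0, 0, 0, 25],
)

```text
time: 13.4
position: [0.469, 0.2254, 0.0556]
tcp_rot: [0.505, 0.495, -0.504, 0.495]
force: [0.3, 0.2, -5.8]
grip_width: 0.46
```

Run:
```python
from plan2 import *
st(); c=shot("scene"); crop(c,280,110,400,220,"pics/c2.png"); st()
```

```text
t 13.4 p [0.469  0.2254 0.0556] x [ 0.001  0.001 -1.   ] y [ 1.    -0.018  0.001] F [ 0.31  0.24 -5.76] M [-0.54  -0.002  0.04 ] g 0.46 q [0.339 0.098 1.657 0.    1.386 0.357]
t 13.45 p [0.4691 0.2254 0.0557] x [ 0.001  0.001 -1.   ] y [ 1.    -0.018  0.001] F [ 0.4  -0.58 -5.08] M [-0.521 -0.033  0.042] g 0.459 q [0.339 0.098 1.657 0.    1.386 0.357]
```

View pics/c2.png

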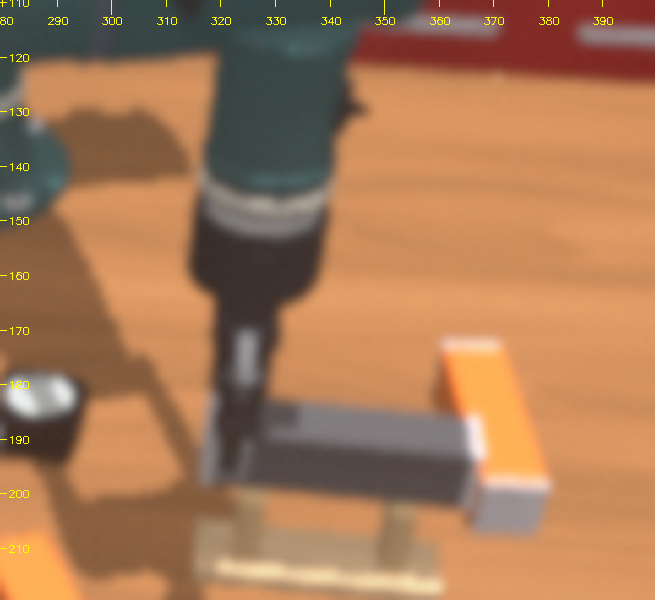

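servo_tool(
  targets=[-0.15, 0, 0, 0, 0, 0, 25, -0.15, 0, 0, 0, 0, 0, 25, -0.1, 0, 0, 0, 0, 0, 25, 0, 0, 0, 0, 0, 0, 25, 0, 0, 0, 0, 0, 0, 25, 0, 0, 0, 0, 0, 0, 25, 0, 0, 0, 0, 0, 0, 25],
)

```text
time: 14.03
position: [0.4694, 0.2256, 0.0682]
tcp_rot: [0.505, 0.495, -0.504, 0.496]
force: [-0.1, 0.0, -5.4]
grip_width: 0.457
```

Run:
```python
from plan2 import *
st(); c=shot("scene"); crop(c,300,170,380,220,"pics/c3.png"); st()
# overlay predicted if level
s=ctrl.read_state(); z=s["position"][2]+.041
for zz in (z,): print(z,proj(c,[[.449,.2108+.16,z-.02],[.489,.3708,z-.02],[.489,.2108,z-.02],[.489,.3708,.06]]).round(1))
```

```text
t 14.03 p [0.4694 0.2256 0.0682] x [ 0.002  0.001 -1.   ] y [ 1.    -0.018  0.002] F [-0.06  0.03 -5.45] M [-0.57   0.057  0.022] g 0.457 q [3.390e-01 8.800e-02 1.642e+00 1.000e-03 1.410e+00 3.570e-01]
t 14.08 p [0.4693 0.2255 0.0681] x [ 0.002  0.001 -1.   ] y [ 1.    -0.018  0.002] F [-0.55  0.13 -6.39] M [-0.582  0.004  0.008] g 0.46 q [3.390e-01 8.800e-02 1.642e+00 1.000e-03 1.410e+00 3.570e-01]
0.10909659669840191 [[365.5 191.6]
 [366.7 199.1]
 [316.6 194.7]
 [365.  206. ]]
```

View pics/c3.png

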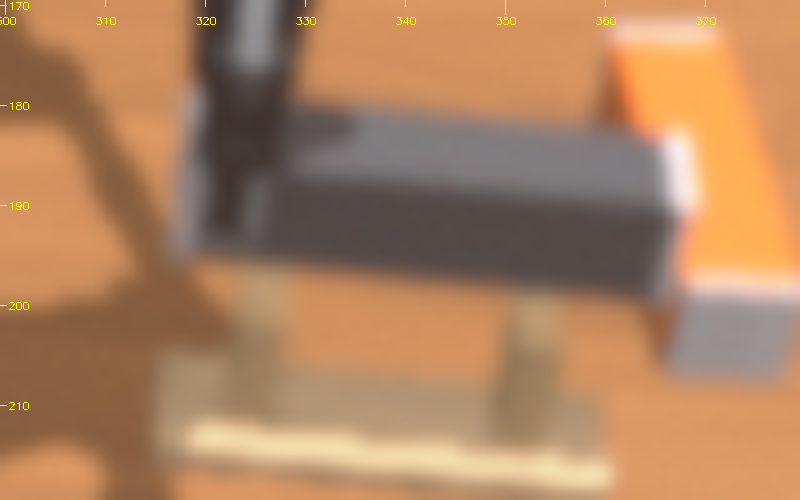

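The post now hangs level, clear of both blocks, with about 5.7 N on the wrist and Mx about -0.57 N m. That puts its centre of mass about 97 mm beyond the grip, so I'm holding the light (-y) end and the +y end is heavy. Next I'll plan the reorientation path.

```bash
cat > path.py <<'E'
from ik import *
def step_ik(q,p,Rm):
    def f(x):
        pp,RR=tool(x); return np.r_[(pp-p)*5,R.from_matrix(RR.T@Rm).as_rotvec()]
    r=least_squares(f,q,bounds=(lo,hi)); return r.x,np.linalg.norm(r.fun)
def sim(q0,G1,rv,N,show=True):
    """G linear to G1, const body rotvec rv/N; returns rows"""
    p,Rm=tool(q0); G=p+Rm[:,0]*OFF; q=np.array(q0); rows=[];mx=0;err=0;low=9
    dq=[]
    for i in range(1,N+1):
        Rn=Rm@R.from_rotvec(rv/N).as_matrix(); Gn=G+(np.array(G1)-G)/(N-i+1); pn=Gn-Rn[:,0]*OFF
        rows.append(np.r_[Rm.T@(pn-p)/.03,rv/N])
        qn,e=step_ik(q,pn,Rn); mx=np.maximum(mx,np.abs(qn-q)); err=max(err,e); q=qn;p=pn;Rm=Rn;G=Gn
        if show: print(i,q.round(2),"G",G.round(3),"heavyend",(G-Rm[:,2]*.146).round(3),round(e,4))
    print("maxstep",mx.round(3),"err",err)
    return rows,q
E
python3 - <<'E'
from path import *
from plan2 import st,ctrl
s=ctrl.read_state(); q=np.array(s["qpos"]); p,Rm=tool(q)
Rf=orient([0,1,0],[-1,0,0])
a=np.array([0,1,-1])/2**.5
# exact relative rotation, both signs
for sg in(1,-1):
    rv=R.from_matrix(Rm.T@Rf).as_rotvec(); n=np.linalg.norm(rv); ax=rv/n
    if sg<0: rv=-ax*(2*np.pi-n)
    print("rv",rv.round(4)); q1=q.copy()
    r,qq=sim(q,[.43,.14,.34],rv,28,False); print(qq.round(2))
E
```

```text
rv [ 2.2144 -0.0219 -2.2118]
maxstep [0.035 0.048 0.061 0.067 0.093 0.099] err 0.1589246139697663
[-0.5   0.09  1.89  1.4   2.06  2.57]
rv [-2.231   0.022   2.2284]
maxstep [0.092 0.065 0.072 0.186 0.108 0.268] err 0.8022923621478887
[-0.5  -0.29  1.84  1.29  1.86 -2.57]
```

Run:
```python
from path import *
from plan2 import st,ctrl
s=ctrl.read_state(); q=np.array(s["qpos"]); p,Rm=tool(q)
p2=p+[0,0,.15]; 
for k in range(5): q,e=step_ik(q,p+[0,0,.03*(k+1)],Rm)
print(q.round(2),e)
rv=R.from_matrix(Rm.T@orient([0,1,0],[-1,0,0])).as_rotvec()
r,qq=sim(q,[.4615,-.011,.31],rv,28)
```

```text
[0.34 0.02 1.41 0.   1.71 0.36] 1.111866236681748e-14
1 [0.31 0.06 1.37 0.03 1.79 0.41] G [0.469 0.217 0.261] heavyend [0.483 0.362 0.261] 0.0
2 [0.27 0.1  1.33 0.06 1.86 0.46] G [0.469 0.209 0.263] heavyend [0.494 0.352 0.261] 0.0
3 [0.24 0.14 1.29 0.09 1.93 0.52] G [0.468 0.2   0.265] heavyend [0.505 0.341 0.26 ] 0.0
4 [0.21 0.17 1.26 0.13 2.   0.58] G [0.468 0.192 0.266] heavyend [0.515 0.33  0.259] 0.0
5 [0.17 0.21 1.23 0.16 2.06 0.64] G [0.468 0.183 0.268] heavyend [0.525 0.317 0.257] 0.0
6 [0.14 0.25 1.2  0.2  2.12 0.71] G [0.468 0.175 0.27 ] heavyend [0.534 0.304 0.254] 0.0
7 [0.1  0.28 1.18 0.24 2.18 0.77] G [0.467 0.166 0.272] heavyend [0.542 0.29  0.25 ] 0.0
8 [0.06 0.31 1.17 0.29 2.23 0.85] G [0.467 0.158 0.274] heavyend [0.55  0.275 0.246] 0.0
9 [0.03 0.34 1.16 0.34 2.27 0.93] G [0.467 0.149 0.275] heavyend [0.556 0.26  0.241] 0.0
10 [-0.01  0.36  1.15  0.39  2.31  1.01] G [0.466 0.141 0.277] heavyend [0.561 0.244 0.236] 0.0
11 [-0.04  0.38  1.15  0.45  2.35  1.09] G [0.466 0.133 0.279] heavyend [0.565 0.228 0.23 ] 0.0
12 [-0.08  0.4   1.15  0.51  2.38  1.18] G [0.466 0.1
[... 965 characters left out ...]
299] heavyend [0.528 0.055 0.169] 0.0
23 [-0.51  0.41  1.44  1.13  2.38  2.24] G [0.463 0.031 0.301] heavyend [0.518 0.042 0.166] 0.0
24 [-0.55  0.4   1.48  1.17  2.35  2.33] G [0.463 0.023 0.303] heavyend [0.507 0.03  0.164] 0.0
25 [-0.59  0.38  1.52  1.2   2.32  2.42] G [0.462 0.014 0.305] heavyend [0.496 0.018 0.163] 0.0
26 [-0.63  0.35  1.56  1.23  2.29  2.5 ] G [0.462 0.006 0.306] heavyend [0.485 0.007 0.162] 0.0
27 [-0.67  0.33  1.61  1.25  2.26  2.57] G [ 0.462 -0.003  0.308] heavyend [ 0.473 -0.002  0.163] 0.0166
28 [-0.72  0.3   1.66  1.27  2.23  2.57] G [ 0.462 -0.011  0.31 ] heavyend [ 0.462 -0.011  0.164] 0.0921
maxstep [0.044 0.04  0.052 0.064 0.077 0.1  ] err 0.0920707945590603
```

Run:
```python
from path import *
for phi in(50,60,70,80,90,100):
    f=np.radians(phi); x=np.array([np.cos(f),np.sin(f),0]); y=np.cross([0,0,1],x)
    for z in(.157,.2,.26,.31): 
        print(phi,z,[v.round(2).tolist() for v in ik([.4615,-.0111,z],orient(x,y),15)])
```

```text
50 0.157 [[-0.92, 0.21, 2.19, 1.41, 1.72, 2.3]]
50 0.2 [[-0.92, 0.09, 2.18, 1.42, 1.74, 2.43]]
50 0.26 []
50 0.31 []
60 0.157 [[-0.88, 0.29, 2.06, 1.31, 1.82, 2.32]]
60 0.2 [[-0.88, 0.19, 2.06, 1.34, 1.85, 2.43]]
60 0.26 []
60 0.31 []
70 0.157 [[-0.83, 0.38, 1.94, 1.23, 1.92, 2.34]]
70 0.2 [[-0.83, 0.29, 1.93, 1.26, 1.95, 2.43]]
70 0.26 []
70 0.31 []
80 0.157 [[-0.77, 0.45, 1.82, 1.16, 2.02, 2.35]]
80 0.2 [[-0.77, 0.37, 1.81, 1.2, 2.05, 2.43]]
80 0.26 [[-0.77, 0.27, 1.79, 1.26, 2.09, 2.57]]
80 0.31 []
90 0.157 [[-0.71, 0.53, 1.7, 1.09, 2.12, 2.35]]
90 0.2 [[-0.71, 0.45, 1.69, 1.13, 2.15, 2.43]]
90 0.26 [[-0.71, 0.36, 1.67, 1.2, 2.2, 2.56]]
90 0.31 []
100 0.157 [[-0.65, 0.59, 1.59, 1.02, 2.22, 2.35]]
100 0.2 [[-0.65, 0.52, 1.58, 1.07, 2.25, 2.43]]
100 0.26 [[-0.65, 0.44, 1.56, 1.15, 2.3, 2.55]]
100 0.31 []
```

Run:
```python
from path import *
from plan2 import st,ctrl
s=ctrl.read_state(); q=np.array(s["qpos"]); p,Rm=tool(q)
for k in range(5): q,e=step_ik(q,p+[0,0,.03*(k+1)],Rm)
for phi in(90,95):
    f=np.radians(phi); x=np.array([np.cos(f),np.sin(f),0]); y=np.cross([0,0,1],x)
    rv=R.from_matrix(Rm.T@orient(x,y)).as_rotvec()
    print(phi,rv.round(4))
    r,qq=sim(q,[.455,.02,.215],rv,28,phi==95); print(qq.round(2))
for x in r: print(", ".join("%.2f"%v for v in x[:3])+", "+", ".join("%.3f"%v for v in x[3:]))
```

```text
90 [ 2.2144 -0.0219 -2.2118]
maxstep [0.04  0.041 0.044 0.055 0.07  0.086] err 1.2205436056001763e-08
[-0.68  0.39  1.75  1.16  2.13  2.46]
95 [ 2.1692 -0.1162 -2.1668]
1 [0.31 0.06 1.38 0.03 1.78 0.41] G [0.469 0.218 0.258] heavyend [0.483 0.363 0.257] 0.0
2 [0.28 0.1  1.34 0.05 1.85 0.47] G [0.468 0.211 0.256] heavyend [0.493 0.355 0.253] 0.0
3 [0.25 0.14 1.31 0.08 1.91 0.52] G [0.468 0.203 0.254] heavyend [0.503 0.345 0.249] 0.0
4 [0.22 0.18 1.28 0.11 1.97 0.58] G [0.467 0.196 0.253] heavyend [0.513 0.334 0.244] 0.0
5 [0.19 0.22 1.25 0.15 2.03 0.64] G [0.467 0.189 0.251] heavyend [0.522 0.323 0.238] 0.0
6 [0.16 0.25 1.23 0.18 2.08 0.7 ] G [0.466 0.181 0.25 ] heavyend [0.531 0.311 0.231] 0.0
7 [0.13 0.29 1.22 0.22 2.13 0.77] G [0.466 0.174 0.248] heavyend [0.539 0.298 0.224] 0.0
8 [0.09 0.32 1.2  0.26 2.18 0.84] G [0.465 0.167 0.246] heavyend [0.545 0.285 0.216] 0.0
9 [0.06 0.35 1.2  0.3  2.22 0.91] G [0.465 0.159 0.245] heavyend [0.551 0.271 0.208] 0.0
10 [0.03 0.38 1.19 0.35 2.26 0.99] G [0.464 0.152 0.243] heavyend [0.556 0.257 0.199] 0.0
11 [-0.01  0.4   1.19  0.4   2.29  1.06]
[... 2252 characters left out ...]
, 0.09, 0.16, 0.077, -0.004, -0.077
-0.04, 0.10, 0.14, 0.077, -0.004, -0.077
-0.06, 0.10, 0.13, 0.077, -0.004, -0.077
-0.08, 0.11, 0.11, 0.077, -0.004, -0.077
-0.09, 0.11, 0.09, 0.077, -0.004, -0.077
-0.11, 0.11, 0.08, 0.077, -0.004, -0.077
-0.13, 0.11, 0.06, 0.077, -0.004, -0.077
-0.14, 0.10, 0.05, 0.077, -0.004, -0.077
-0.16, 0.09, 0.03, 0.077, -0.004, -0.077
-0.17, 0.08, 0.02, 0.077, -0.004, -0.077
-0.19, 0.07, 0.00, 0.077, -0.004, -0.077
-0.20, 0.05, -0.01, 0.077, -0.004, -0.077
-0.21, 0.04, -0.02, 0.077, -0.004, -0.077
-0.22, 0.02, -0.03, 0.077, -0.004, -0.077
-0.23, -0.00, -0.04, 0.077, -0.004, -0.077
-0.24, -0.02, -0.04, 0.077, -0.004, -0.077
-0.24, -0.04, -0.05, 0.077, -0.004, -0.077
```

servo_tool(
  targets=[-0.4, 0, 0, 0, 0, 0, 25, -0.7, 0, 0, 0, 0, 0, 25, -0.7, 0, 0, 0, 0, 0, 25, -0.7, 0, 0, 0, 0, 0, 25, -0.7, 0, 0, 0, 0, 0, 25, -0.7, 0, 0, 0, 0, 0, 25, -0.7, 0, 0, 0, 0, 0, 25, -0.4, 0, 0, 0, 0, 0, 25],
)

```text
time: 14.75
position: [0.4702, 0.2258, 0.2224]
tcp_rot: [0.507, 0.494, -0.502, 0.496]
force: [0.4, 0.5, -4.9]
grip_width: 0.46
```

servo_tool(
  targets=[0.05, -0.12, 0.25, 0.077, -0.004, -0.077, 25, 0.05, -0.1, 0.25, 0.077, -0.004, -0.077, 25, 0.05, -0.07, 0.24, 0.077, -0.004, -0.077, 25, 0.05, -0.05, 0.24, 0.077, -0.004, -0.077, 25, 0.04, -0.03, 0.24, 0.077, -0.004, -0.077, 25, 0.04, -0.01, 0.23, 0.077, -0.004, -0.077, 25, 0.03, 0.01, 0.22, 0.077, -0.004, -0.077, 25],
)

```text
time: 15.33
position: [0.4458, 0.1787, 0.213]
tcp_rot: [-0.463, -0.452, 0.736, -0.2]
force: [0.5, -0.5, -6.1]
grip_width: 0.457
```

Run:
```python
from plan2 import *
st(); c=shot("scene"); crop(c,230,80,400,210,"pics/d1.png")
```

```text
t 15.33 p [0.4458 0.1787 0.213 ] x [-0.492  0.124 -0.862] y [ 0.713 -0.511 -0.48 ] F [ 0.49 -0.49 -6.1 ] M [-0.643 -0.49  -0.021] g 0.457 q [0.125 0.284 1.218 0.22  2.13  0.769]
```

View pics/d1.png

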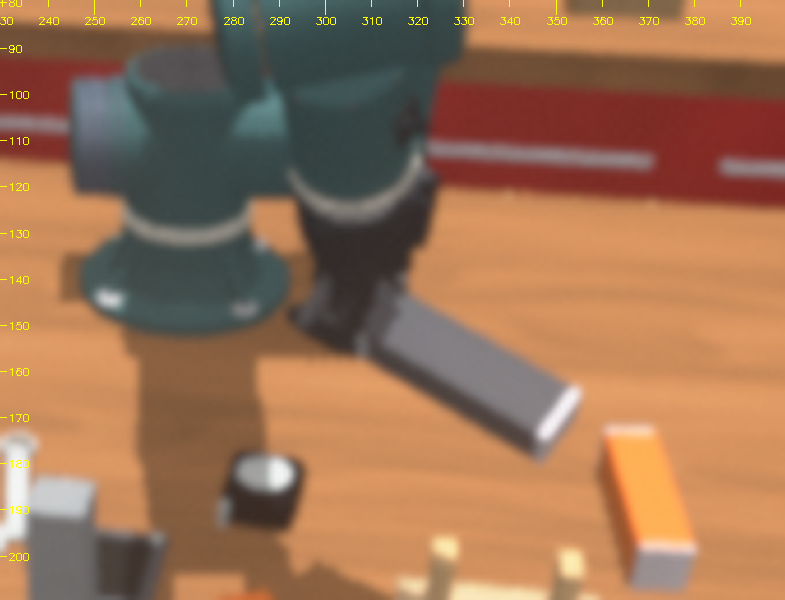

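The joints match the simulated row 7, and the post is held firm with its free end at (555,430) in the crop. I'll carry on.

servo_tool(
  targets=[0.02, 0.03, 0.21, 0.077, -0.004, -0.077, 25, 0.01, 0.05, 0.2, 0.077, -0.004, -0.077, 25, 0, 0.06, 0.19, 0.077, -0.004, -0.077, 25, -0.02, 0.08, 0.17, 0.077, -0.004, -0.077, 25, -0.03, 0.09, 0.16, 0.077, -0.004, -0.077, 25, -0.04, 0.1, 0.14, 0.077, -0.004, -0.077, 25, -0.06, 0.1, 0.13, 0.077, -0.004, -0.077, 25],
)

```text
time: 15.97
position: [0.4329, 0.1412, 0.2152]
tcp_rot: [-0.354, -0.345, 0.861, 0.123]
force: [-0.3, 0.4, -6.5]
grip_width: 0.46
```

servo_tool(
  targets=[-0.08, 0.11, 0.11, 0.077, -0.004, -0.077, 25, -0.09, 0.11, 0.09, 0.077, -0.004, -0.077, 25, -0.11, 0.11, 0.08, 0.077, -0.004, -0.077, 25, -0.13, 0.11, 0.06, 0.077, -0.004, -0.077, 25, -0.14, 0.1, 0.05, 0.077, -0.004, -0.077, 25, -0.16, 0.09, 0.03, 0.077, -0.004, -0.077, 25, -0.17, 0.08, 0.02, 0.077, -0.004, -0.077, 25],
)

```text
time: 16.55
position: [0.4365, 0.1042, 0.2183]
tcp_rot: [-0.194, -0.187, 0.862, 0.429]
force: [0.8, -0.3, -5.6]
grip_width: 0.457
```

servo_tool(
  targets=[-0.19, 0.07, 0, 0.077, -0.004, -0.077, 25, -0.2, 0.05, -0.01, 0.077, -0.004, -0.077, 25, -0.21, 0.04, -0.02, 0.077, -0.004, -0.077, 25, -0.22, 0.02, -0.03, 0.077, -0.004, -0.077, 25, -0.23, 0, -0.04, 0.077, -0.004, -0.077, 25, -0.24, -0.02, -0.04, 0.077, -0.004, -0.077, 25, -0.24, -0.04, -0.05, 0.077, -0.004, -0.077, 25, 0, 0, 0, 0, 0, 0, 25],
)

```text
time: 17.22
position: [0.4509, 0.0589, 0.2138]
tcp_rot: [-0.005, -0.003, 0.739, 0.674]
force: [0.0, -0.6, -6.4]
grip_width: 0.452
```

Run:
```python
from plan2 import *
st(); s=ctrl.read_state(); Rm=R.from_quat(s["tcp_rot"]).as_matrix(); p=np.array(s["position"]); print("G",p-.041*Rm[:,0],"z",Rm[:,2])
f=np.radians(95); x=np.array([np.cos(f),np.sin(f),0]); y=np.cross([0,0,1],x)
print(R.from_matrix(Rm.T@np.c_[x,y,[0,0,1]]).as_rotvec())
c=shot("scene"); crop(c,180,80,340,200,"pics/d2.png")
c=shot("top"); crop(c,200,140,340,245,"pics/d3.png")
```

```text
t 17.22 p [0.4509 0.0589 0.2138] x [-0.092  0.996 -0.004] y [-0.996 -0.092 -0.012] F [ 0.04 -0.64 -6.41] M [-1.605 -0.088 -0.034] g 0.452 q [-0.645  0.431  1.686  1.127  2.181  2.441]
G [0.45469044 0.01811385 0.21394485] z [-0.01208797  0.00265038  0.99992343]
[ 0.01180164 -0.00372464 -0.00520254]
```

View pics/d2.png

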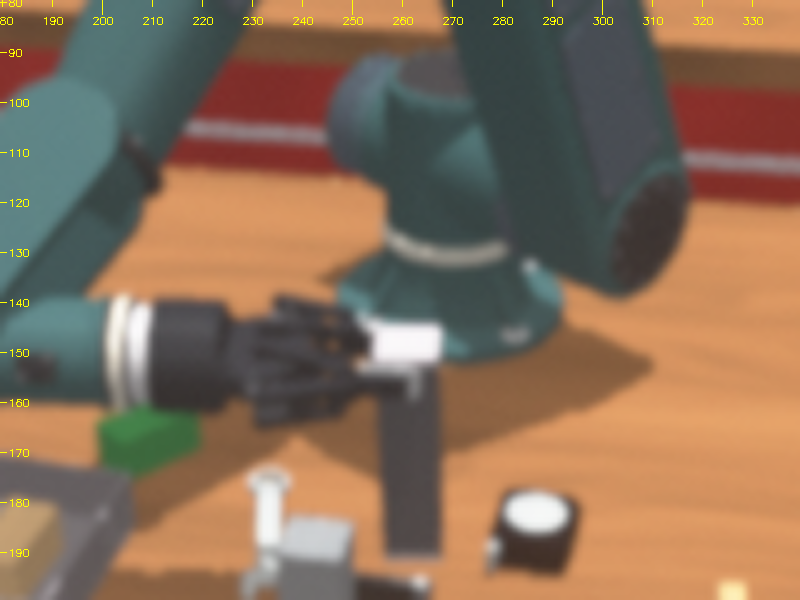

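View pics/d3.png

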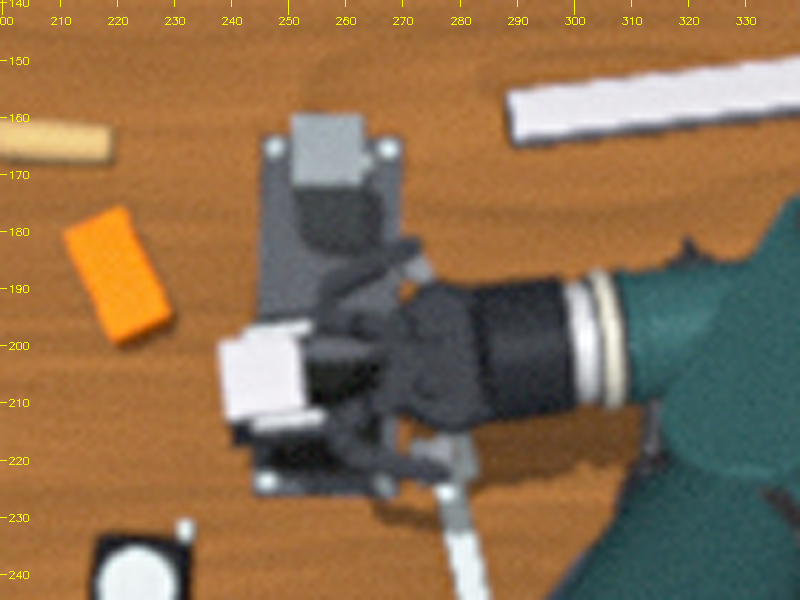

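Run:
```python
from plan2 import *
c=shot("top"); s=800/140
P=np.array([back(c,(x/s+199.5,y/s+139.5),.229) for x,y in [(217,343),(300,332),(308,407),(225,420)]])
print(P.mean(0),[np.linalg.norm(P[i]-P[(i+1)%4]).round(4) for i in range(4)])
c=shot("scene")
# predicted post box vertical
from m import box
for off in(.035,.041,.047):
    s_=ctrl.read_state(); Rm=R.from_quat(s_["tcp_rot"]).as_matrix(); G=np.array(s_["position"])-off*Rm[:,0]
    print(off,G.round(4),proj(c,box(G[0],G[1],np.radians(95),.04,.04,G[2]-.145,G[2]+.015)).round(1).tolist())
```

```text
[0.45554667 0.02030283 0.229     ] [np.float64(0.0439), np.float64(0.0399), np.float64(0.0438), np.float64(0.0409)]
0.035 [0.4551 0.0256 0.215 ] [[267.8, 185.1], [267.5, 192.1], [255.7, 191.7], [256.4, 184.7], [268.8, 145.1], [268.5, 151.5], [255.7, 151.2], [256.4, 144.7]]
0.041 [0.4557 0.0196 0.215 ] [[266.1, 185.1], [265.7, 192.0], [254.0, 191.6], [254.7, 184.7], [267.0, 145.0], [266.5, 151.5], [253.8, 151.1], [254.6, 144.7]]
0.047 [0.4563 0.0137 0.215 ] [[264.4, 185.0], [264.0, 192.0], [252.2, 191.6], [253.0, 184.6], [265.1, 145.0], [264.6, 151.5], [251.9, 151.1], [252.7, 144.7]]
```

Run:
```python
from plan2 import *
st(); s=ctrl.read_state(); Rm=R.from_quat(s["tcp_rot"]).as_matrix(); print("z",Rm[:,2])
f=np.radians(95); x=np.array([np.cos(f),np.sin(f),0]); y=np.cross([0,0,1],x); Rt=np.c_[x,y,[0,0,1]]
print(R.from_matrix(Rm.T@Rt).as_rotvec(), Rt.T@np.array([.006,-.032,0])/.03)
```

```text
t 17.52 p [0.4516 0.0604 0.2149] x [-0.099  0.995 -0.002] y [-0.995 -0.099 -0.017] F [-0.06 -0.03 -6.29] M [-1.408 -0.079 -0.027] g 0.454 q [-0.639  0.433  1.681  1.129  2.184  2.439]
z [-1.66793992e-02  2.27125746e-04  9.99860863e-01]
[ 0.01658654 -0.00178044 -0.01210049] [-1.08003883 -0.10627281  0.        ]
```

servo_tool(
  targets=[-0.36, -0.035, 0, 0.0166, -0.002, -0.012, 25, -0.36, -0.035, 0, 0, 0, 0, 25, -0.36, -0.035, 0, 0, 0, 0, 25, 0, 0, -0.3, 0, 0, 0, 25, 0, 0, -0.4, 0, 0, 0, 25, 0, 0, -0.4, 0, 0, 0, 25, 0, 0, -0.4, 0, 0, 0, 25, 0, 0, 0, 0, 0, 0, 25],
)

```text
time: 18.18
position: [0.4562, 0.029, 0.1667]
tcp_rot: [0.005, 0.001, 0.737, 0.676]
force: [0.1, -0.1, -6.4]
grip_width: 0.46
```

Run:
```python
from plan2 import *
c=shot("scene"); crop(c,220,120,300,220,"pics/d4.png"); c=shot("top"); crop(c,230,140,300,235,"pics/d5.png")
st(); s=ctrl.read_state(); Rm=R.from_quat(s["tcp_rot"]).as_matrix(); print("z",Rm[:,2])
```

```text
t 18.28 p [0.4567 0.0285 0.1692] x [-0.086  0.996  0.005] y [-0.996 -0.086  0.004] F [ 0.42 -0.66 -4.98] M [-1.398 -0.107 -0.037] g 0.456 q [-0.683  0.541  1.643  1.067  2.179  2.373]
z [ 0.00462539 -0.00474079  0.99997807]
```

View pics/d4.png

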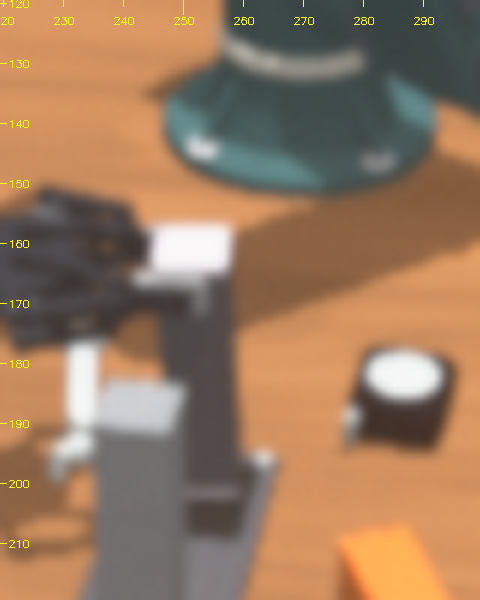

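View pics/d5.png

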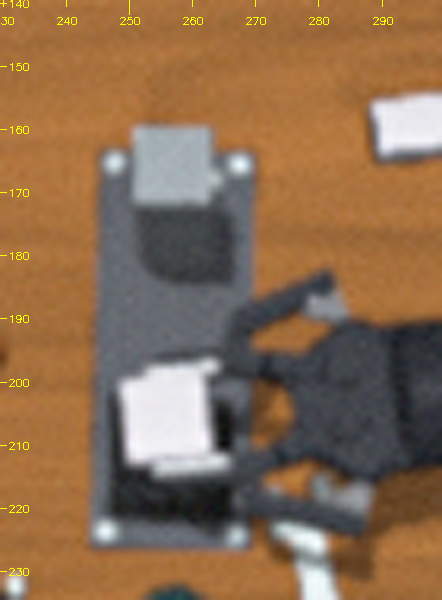

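Run:
```python
from plan2 import *
c=shot("top"); s=600/95
P=np.array([back(c,(x/s+229.5,y/s+139.5),.184) for x,y in [(118,381),(205,371),(213,455),(128,467)]])
print(P.mean(0)); print(back(c,(255.8,205.8),.184))
# pad corners check / upright from d5
print(np.mean([back(c,(x/s+229.5,y/s+139.5),.172) for x,y in [(133,126),(211,126),(211,207),(133,205)]],0))
s=ctrl.read_state(); Rm=R.from_quat(s["tcp_rot"]).as_matrix()
d=np.array([.4615,-.0111,0])-np.r_[P.mean(0)[:2],0]; print(Rm.T@d/.03)
```

```text
[ 0.45969636 -0.01011617  0.184     ]
[ 0.45950651 -0.01016538  0.184     ]
[ 0.59046166 -0.01578802  0.172     ]
[-0.03783923 -0.0570801   0.00031109]
```

servo_tool(
  targets=[-0.04, -0.06, -0.1, 0, 0, 0, 25, 0, 0, -0.1, 0, 0, 0, 25, 0, 0, -0.08, 0, 0, 0, 25, 0, 0, -0.04, 0, 0, 0, 25, 0, 0, 0, 0, 0, 0, 25, 0, 0, 0, 0, 0, 0, 25],
)

```text
time: 18.83
position: [0.4588, 0.0271, 0.1603]
tcp_rot: [0.002, -0.0, 0.737, 0.676]
force: [0.5, 0.2, -6.3]
grip_width: 0.454
```

servo_tool(
  targets=[0, 0, -0.04, 0, 0, 0, 25, 0, 0, 0, 0, 0, 0, 25],
)

```text
time: 19.0
position: [0.4589, 0.0271, 0.1589]
tcp_rot: [0.002, 0.0, 0.737, 0.676]
force: [-0.6, 0.1, -5.7]
grip_width: 0.46
```

Run:
```python
from plan2 import *
st(); s=ctrl.read_state(); Rm=R.from_quat(s["tcp_rot"]).as_matrix(); print("z",Rm[:,2])
```

```text
t 19.0 p [0.4589 0.0271 0.1589] x [-0.086  0.996  0.002] y [-0.996 -0.086  0.002] F [-0.63  0.14 -5.69] M [-1.458 -0.124 -0.026] g 0.46 q [-0.683  0.561  1.637  1.057  2.17   2.356]
z [ 0.00254056 -0.00218017  0.9999944 ]
```

servo_tool(
  targets=[0, 0, -0.04, 0, 0, 0, 25, 0, 0, 0, 0, 0, 0, 25],
)

```text
time: 19.17
position: [0.4589, 0.0271, 0.1578]
tcp_rot: [0.002, -0.0, 0.737, 0.676]
force: [0.4, 0.4, -6.4]
grip_width: 0.461
```

servo_tool(
  targets=[0, 0, -0.04, 0, 0, 0, 25, 0, 0, 0, 0, 0, 0, 25],
)

```text
time: 19.33
position: [0.4587, 0.0269, 0.1577]
tcp_rot: [0.002, -0.001, 0.737, 0.676]
force: [-0.0, -0.2, -0.1]
grip_width: 0.454
```

servo_tool(
  targets=[0, 0, -0.03, 0, 0, 0, 25, 0, 0, 0, 0, 0, 0, 25],
)

```text
time: 19.5
position: [0.4586, 0.0268, 0.1577]
tcp_rot: [0.002, -0.002, 0.737, 0.676]
force: [-0.9, -0.1, 6.0]
grip_width: 0.466
```

Contact: the weight went to zero and then to 6 N of push. I'll release and withdraw.

servo_tool(
  targets=[0, 0, 0.02, 0, 0, 0, 25, 0, 0, 0, 0, 0, 0, 60, 0, 0, 0, 0, 0, 0, 90, 0, 0, 0, 0, 0, 0, 90, 0, 0, 0, 0, 0, 0, 90, 0, 0, 0, 0, 0, 0, 90],
)

```text
time: 20.0
position: [0.4589, 0.0272, 0.1562]
tcp_rot: [0.002, 0.0, 0.737, 0.676]
force: [-0.1, 0.5, 0.8]
grip_width: 0.895
```

Run:
```python
from plan2 import *
c=shot("scene"); crop(c,220,120,300,220,"pics/e4.png"); c=shot("top"); crop(c,230,140,300,235,"pics/e5.png")
st()
```

```text
t 20.1 p [0.4589 0.0271 0.1562] x [-0.086  0.996  0.003] y [-0.996 -0.086  0.003] F [ 1.05 -0.89 -0.36] M [-0.445 -0.054  0.024] g 0.901 q [-0.683  0.565  1.637  1.054  2.168  2.351]
```

View pics/e4.png

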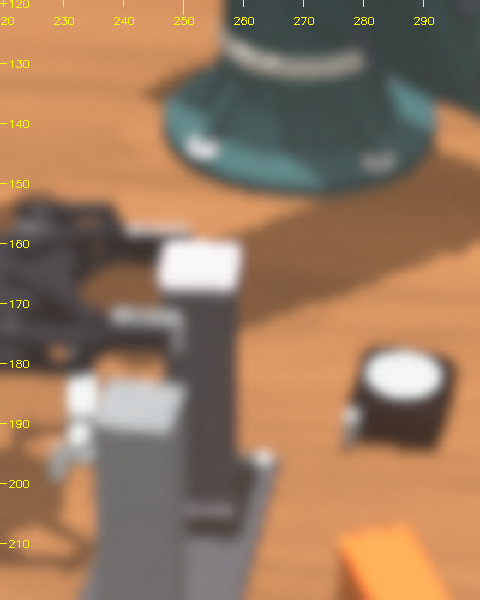

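View pics/e5.png

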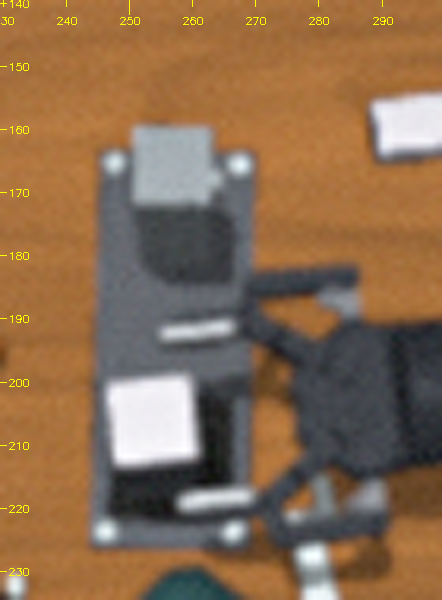

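Run:
```python
from plan2 import *
c=shot("top"); s=600/95
P=np.array([back(c,(x/s+229.5,y/s+139.5),.172) for x,y in [(106,387),(190,374),(199,457),(116,467)]])
print(P.mean(0),P.mean(0)-[.4615,-.0111,.172],[np.linalg.norm(P[i]-P[(i+1)%4]).round(4) for i in range(4)])
from m import box
c=shot("scene"); print(proj(c,box(P.mean(0)[0],P.mean(0)[1],np.radians(7),.04,.04,.012,.172)).round(1).tolist())
```

```text
[ 0.46021109 -0.00338285  0.172     ] [-1.28890922e-03  7.71715331e-03 -5.55111512e-17] [np.float64(0.0423), np.float64(0.0419), np.float64(0.0414), np.float64(0.0404)]
[[259.0, 205.3], [247.5, 205.1], [248.0, 198.0], [259.1, 198.1], [259.2, 167.1], [246.8, 166.9], [247.3, 160.3], [259.4, 160.4]]
```

The post stands upright, about 8 mm from the pad centre, which is inside the 20 mm limit. Next I'll withdraw and plan the route to the rail.

servo_tool(
  targets=[-0.4, 0, 0, 0, 0, 0, 90, -0.8, 0, 0, 0, 0, 0, 90, -0.9, 0, 0, 0, 0, 0, 90, -0.6, 0, 0, 0, 0, 0, 90, 0, 0, 0, 0, 0, 0, 90],
)

```text
time: 20.72
position: [0.4667, -0.0573, 0.156]
tcp_rot: [0.0, 0.0, 0.736, 0.677]
force: [-0.2, 0.2, 0.1]
grip_width: 0.902
```

Run:
```python
from plan2 import *
st()
from path import *
s=ctrl.read_state(); q=np.array(s["qpos"]); p,Rm=tool(q); print("G",(p+OFF*Rm[:,0]).round(3))
for dz in (.03,.06,.09): q,e=step_ik(q,p+[0,0,dz],Rm); print(dz,q.round(2),e)
s=ctrl.read_state(); q=np.array(s["qpos"]);
for k in range(2): q,e=step_ik(q,p+[0,0,.03*(k+1)],Rm)
rv=R.from_matrix(Rm.T@down(5.5)).as_rotvec(); print(rv)
r,qq=sim(q,[.62,-.22,.30],rv,28)
for x in r: print(", ".join("%.2f"%v for v in x[:3])+", "+", ".join("%.3f"%v for v in x[3:]))
```

```text
t 20.72 p [ 0.4667 -0.0573  0.156 ] x [-0.082  0.997  0.   ] y [-0.997 -0.082  0.   ] F [-0.25  0.23  0.11] M [-0.504 -0.062 -0.01 ] g 0.902 q [-0.778  0.653  1.484  1.013  2.265  2.369]
G [ 0.47  -0.098  0.156]
0.03 [-0.78  0.61  1.48  1.05  2.29  2.42] 2.016078929556363e-09
0.06 [-0.78  0.56  1.48  1.09  2.31  2.48] 3.700887725604715e-09
0.09 [-0.78  0.52  1.47  1.13  2.34  2.54] 7.254938518665834e-08
[ 2.21388779  0.01465435 -2.21484983]
1 [-0.81  0.54  1.51  1.12  2.27  2.57] G [ 0.475 -0.103  0.219] heavyend [ 0.464 -0.103  0.073] 0.0081
2 [-0.84  0.51  1.55  1.14  2.22  2.57] G [ 0.481 -0.107  0.222] heavyend [ 0.458 -0.107  0.078] 0.0937
3 [-0.87  0.49  1.6   1.16  2.17  2.57] G [ 0.486 -0.111  0.225] heavyend [ 0.452 -0.11   0.083] 0.1772
4 [-0.9   0.46  1.65  1.19  2.11  2.57] G [ 0.491 -0.116  0.228] heavyend [ 0.446 -0.112  0.089] 0.2586
5 [-0.93  0.44  1.71  1.23  2.06  2.57] G [ 0.497 -0.12   0.231] heavyend [ 0.441 -0.114  0.096] 0.3377
6 [-0.95  0.41  1.76  1.26  2.    2.57] G [ 0.502 -0.124  0.234] heavyend [ 0.437 -0.114  0.104] 0.4145
7 [-0.98  0.38  1.82  1.3   1.9
[... 2782 characters left out ...]
, -0.079
-0.03, -0.20, 0.23, 0.079, 0.001, -0.079
-0.03, -0.19, 0.23, 0.079, 0.001, -0.079
-0.02, -0.17, 0.24, 0.079, 0.001, -0.079
-0.02, -0.15, 0.24, 0.079, 0.001, -0.079
-0.02, -0.13, 0.24, 0.079, 0.001, -0.079
-0.01, -0.11, 0.25, 0.079, 0.001, -0.079
-0.01, -0.09, 0.25, 0.079, 0.001, -0.079
-0.02, -0.08, 0.24, 0.079, 0.001, -0.079
-0.02, -0.06, 0.24, 0.079, 0.001, -0.079
-0.02, -0.04, 0.24, 0.079, 0.001, -0.079
-0.03, -0.02, 0.23, 0.079, 0.001, -0.079
-0.04, -0.01, 0.22, 0.079, 0.001, -0.079
-0.05, 0.01, 0.21, 0.079, 0.001, -0.079
-0.06, 0.02, 0.20, 0.079, 0.001, -0.079
-0.07, 0.03, 0.19, 0.079, 0.001, -0.079
-0.08, 0.04, 0.18, 0.079, 0.001, -0.079
-0.09, 0.05, 0.17, 0.079, 0.001, -0.079
```

Run:
```python
from plan2 import *
from path import *
s=ctrl.read_state(); q=np.array(s["qpos"]); p,Rm=tool(q)
for k in range(2): q,e=step_ik(q,p+[0,0,.03*(k+1)],Rm)
rv=R.from_matrix(Rm.T@down(5.5)).as_rotvec(); n=np.linalg.norm(rv); rv=rv*(1-2*np.pi/n); print(rv)
r,qq=sim(q,[.60,-.20,.26],rv,28)
for x in r: print(", ".join("%.2f"%v for v in x[:3])+", "+", ".join("%.3f"%v for v in x[3:]))
```

```text
[-2.2279813  -0.01474764  2.22894947]
1 [-0.75  0.6   1.41  1.07  2.36  2.41] G [ 0.475 -0.102  0.218] heavyend [ 0.486 -0.1    0.072] 0.0
2 [-0.72  0.64  1.34  1.04  2.41  2.33] G [ 0.479 -0.105  0.219] heavyend [ 0.502 -0.102  0.075] 0.0
3 [-0.69  0.67  1.28  1.01  2.46  2.25] G [ 0.484 -0.109  0.221] heavyend [ 0.518 -0.102  0.079] 0.0
4 [-0.66  0.7   1.21  0.98  2.51  2.16] G [ 0.489 -0.113  0.222] heavyend [ 0.533 -0.101  0.084] 0.0
5 [-0.63  0.72  1.15  0.94  2.55  2.06] G [ 0.493 -0.116  0.224] heavyend [ 0.547 -0.1    0.089] 0.0
6 [-0.6   0.74  1.09  0.88  2.59  1.96] G [ 0.498 -0.12   0.225] heavyend [ 0.561 -0.098  0.095] 0.0
7 [-0.58  0.76  1.03  0.82  2.62  1.85] G [ 0.503 -0.124  0.227] heavyend [ 0.573 -0.096  0.102] 0.0
8 [-0.55  0.77  0.97  0.75  2.65  1.72] G [ 0.507 -0.127  0.229] heavyend [ 0.585 -0.092  0.11 ] 0.0
9 [-0.53  0.77  0.94  0.67  2.65  1.58] G [ 0.512 -0.131  0.23 ] heavyend [ 0.596 -0.089  0.118] 0.0259
10 [-0.51  0.77  0.9   0.57  2.65  1.44] G [ 0.516 -0.135  0.232] heavyend [ 0.606 -0.085  0.127] 0.0434
11 [-0.49  0.77  0.87  0.48  2.65  1.28] G [ 
[... 2331 characters left out ...]
0.21, 0.12, -0.02, -0.080, -0.001, 0.080
-0.21, 0.13, -0.02, -0.080, -0.001, 0.080
-0.20, 0.15, -0.02, -0.080, -0.001, 0.080
-0.20, 0.17, -0.01, -0.080, -0.001, 0.080
-0.19, 0.18, -0.01, -0.080, -0.001, 0.080
-0.19, 0.20, 0.00, -0.080, -0.001, 0.080
-0.18, 0.21, 0.01, -0.080, -0.001, 0.080
-0.17, 0.22, 0.02, -0.080, -0.001, 0.080
-0.16, 0.23, 0.03, -0.080, -0.001, 0.080
-0.15, 0.24, 0.04, -0.080, -0.001, 0.080
-0.14, 0.25, 0.05, -0.080, -0.001, 0.080
-0.13, 0.26, 0.06, -0.080, -0.001, 0.080
-0.12, 0.26, 0.07, -0.080, -0.001, 0.080
-0.10, 0.26, 0.08, -0.080, -0.001, 0.080
-0.09, 0.26, 0.10, -0.080, -0.001, 0.080
-0.08, 0.26, 0.11, -0.080, -0.001, 0.080
-0.07, 0.26, 0.12, -0.080, -0.001, 0.080
```

Run:
```python
from plan2 import *
from path import *
s=ctrl.read_state(); q=np.array(s["qpos"]); p,Rm=tool(q)
for k in range(3): q,e=step_ik(q,p+[0,0,.02*(k+1)],Rm)
q[5]-=2.6*1.2; 
p,Rm=tool(q); print(q,Rm.round(3).tolist())
rv=R.from_matrix(Rm.T@down(5.5)).as_rotvec(); print(rv)
r,qq=sim(q,[.6,-.2,.28],rv,16)
for x in r: print(", ".join("%.2f"%v for v in x[:3])+", "+", ".join("%.3f"%v for v in x[3:]))
```

```text
[-0.77846053  0.56484741  1.47562676  1.08659175  2.31370369 -0.63925233] [[-0.082, 0.996, -0.022], [0.997, 0.082, -0.001], [0.0, -0.022, -1.0]]
[-0.02802815 -1.57128245  0.00656802]
1 [-0.77  0.54  1.44  1.04  2.29 -0.63] G [ 0.478 -0.105  0.22 ] heavyend [ 0.48  -0.09   0.365] 0.0
2 [-0.77  0.51  1.4   0.99  2.26 -0.62] G [ 0.486 -0.111  0.224] heavyend [ 0.487 -0.082  0.367] 0.0
3 [-0.76  0.48  1.36  0.93  2.23 -0.61] G [ 0.494 -0.117  0.228] heavyend [ 0.493 -0.075  0.368] 0.0
4 [-0.75  0.46  1.32  0.88  2.2  -0.61] G [ 0.503 -0.124  0.232] heavyend [ 0.5   -0.068  0.367] 0.0
5 [-0.73  0.44  1.29  0.82  2.17 -0.6 ] G [ 0.511 -0.13   0.236] heavyend [ 0.507 -0.061  0.365] 0.0
6 [-0.71  0.42  1.26  0.76  2.14 -0.6 ] G [ 0.519 -0.136  0.24 ] heavyend [ 0.513 -0.055  0.361] 0.0
7 [-0.69  0.4   1.22  0.69  2.11 -0.59] G [ 0.527 -0.143  0.244] heavyend [ 0.52  -0.05   0.357] 0.0
8 [-0.67  0.38  1.2   0.63  2.08 -0.58] G [ 0.535 -0.149  0.248] heavyend [ 0.527 -0.046  0.351] 0.0
9 [-0.65  0.36  1.17  0.56  2.05 -0.58] G [ 0.543 -0.155  0.252] heavyend [ 0.534 -0.043  0.345] 0.0
10 [-0.6
[... 732 characters left out ...]
087 0.041 0.017] err 2.4608865405823588e-09
-0.24, 0.25, -0.00, -0.002, -0.098, 0.000
-0.25, 0.25, 0.02, -0.002, -0.098, 0.000
-0.26, 0.25, 0.04, -0.002, -0.098, 0.000
-0.27, 0.25, 0.07, -0.002, -0.098, 0.000
-0.27, 0.25, 0.10, -0.002, -0.098, 0.000
-0.28, 0.25, 0.12, -0.002, -0.098, 0.000
-0.28, 0.25, 0.15, -0.002, -0.098, 0.000
-0.27, 0.25, 0.18, -0.002, -0.098, 0.000
-0.27, 0.25, 0.20, -0.002, -0.098, 0.000
-0.26, 0.25, 0.23, -0.002, -0.098, 0.000
-0.25, 0.25, 0.25, -0.002, -0.098, 0.000
-0.24, 0.25, 0.28, -0.002, -0.098, 0.000
-0.22, 0.25, 0.30, -0.002, -0.098, 0.000
-0.20, 0.25, 0.32, -0.002, -0.098, 0.000
-0.18, 0.25, 0.34, -0.002, -0.098, 0.000
-0.16, 0.25, 0.36, -0.002, -0.098, 0.000
```

servo_tool(
  targets=[0, 0, 0.66, 0, 0, 0, 80, 0, 0, 0.67, 0, 0, 0, 80, 0, 0, 0.67, 0, 0, 0, 80, 0, 0, 0, -0.12, 0, 0, 80, 0, 0, 0, -0.12, 0, 0, 80, 0, 0, 0, -0.12, 0, 0, 80, 0, 0, 0, -0.12, 0, 0, 80, 0, 0, 0, -0.12, 0, 0, 80],
)

```text
time: 21.38
position: [0.4658, -0.0536, 0.2161]
tcp_rot: [-0.2, -0.22, 0.703, 0.646]
force: [1.2, 0.0, -0.3]
grip_width: 0.803
```

servo_tool(
  targets=[0, 0, 0, -0.12, 0, 0, 80, 0, 0, 0, -0.12, 0, 0, 80, 0, 0, 0, -0.12, 0, 0, 80, 0, 0, 0, -0.12, 0, 0, 80, 0, 0, 0, -0.12, 0, 0, 80, 0, 0, 0, -0.12, 0, 0, 80, 0, 0, 0, -0.12, 0, 0, 80, 0, 0, 0, -0.12, 0, 0, 80],
)

```text
time: 22.05
position: [0.4658, -0.0536, 0.2161]
tcp_rot: [-0.475, -0.52, 0.522, 0.481]
force: [-0.6, -0.2, -0.3]
grip_width: 0.803
```

servo_tool(
  targets=[0, 0, 0, -0.12, 0, 0, 80, 0, 0, 0, -0.12, 0, 0, 80, 0, 0, 0, -0.12, 0, 0, 80, 0, 0, 0, -0.12, 0, 0, 80, 0, 0, 0, -0.12, 0, 0, 80, 0, 0, 0, -0.12, 0, 0, 80, 0, 0, 0, -0.12, 0, 0, 80, 0, 0, 0, -0.12, 0, 0, 80],
)

```text
time: 22.72
position: [0.4658, -0.0536, 0.2161]
tcp_rot: [0.644, 0.702, -0.223, -0.207]
force: [0.6, -0.3, -0.0]
grip_width: 0.798
```

servo_tool(
  targets=[0, 0, 0, -0.12, 0, 0, 80, 0, 0, 0, -0.12, 0, 0, 80, 0, 0, 0, -0.12, 0, 0, 80, 0, 0, 0, -0.12, 0, 0, 80, 0, 0, 0, -0.12, 0, 0, 80],
)

```text
time: 23.13
position: [0.4658, -0.0536, 0.216]
tcp_rot: [0.676, 0.737, -0.006, -0.007]
force: [-0.2, -0.2, 0.3]
grip_width: 0.8
```

Run:
```python
from plan2 import *
st()
```

```text
t 23.13 p [ 0.4658 -0.0536  0.216 ] x [-0.086  0.996  0.003] y [ 0.996  0.086 -0.018] F [-0.19 -0.2   0.28] M [-0.555 -0.019  0.015] g 0.8 q [-0.774  0.562  1.482  1.087  2.313 -0.645]
```

As predicted. Now the 16-row pitch down towards the rail.

servo_tool(
  targets=[-0.24, 0.25, 0, -0.002, -0.098, 0, 80, -0.25, 0.25, 0.02, -0.002, -0.098, 0, 80, -0.26, 0.25, 0.04, -0.002, -0.098, 0, 80, -0.27, 0.25, 0.07, -0.002, -0.098, 0, 80, -0.27, 0.25, 0.1, -0.002, -0.098, 0, 80, -0.28, 0.25, 0.12, -0.002, -0.098, 0, 80, -0.28, 0.25, 0.15, -0.002, -0.098, 0, 80, -0.27, 0.25, 0.18, -0.002, -0.098, 0, 80],
)

```text
time: 23.8
position: [0.532, -0.117, 0.2191]
tcp_rot: [0.621, 0.683, -0.261, 0.28]
force: [0.3, -0.4, -0.4]
grip_width: 0.802
```

servo_tool(
  targets=[-0.27, 0.25, 0.2, -0.002, -0.098, 0, 80, -0.26, 0.25, 0.23, -0.002, -0.098, 0, 80, -0.25, 0.25, 0.25, -0.002, -0.098, 0, 80, -0.24, 0.25, 0.28, -0.002, -0.098, 0, 80, -0.22, 0.25, 0.3, -0.002, -0.098, 0, 80, -0.2, 0.25, 0.32, -0.002, -0.098, 0, 80, -0.18, 0.25, 0.34, -0.002, -0.098, 0, 80, -0.16, 0.25, 0.36, -0.002, -0.098, 0, 80],
)

```text
time: 24.47
position: [0.6002, -0.1959, 0.2392]
tcp_rot: [0.472, 0.527, -0.473, 0.525]
force: [0.6, 0.0, -0.2]
grip_width: 0.802
```

Run:
```python
from plan2 import *
c=shot("scene"); cv2.imwrite("pics/f0.png",cv2.resize(c["image"],None,fx=1.5,fy=1.5))
st(); lin([.655,-.2306,.09],5.5); lin([.655,-.2306,-.017],5.5)
```

```text
t 24.52 p [ 0.6018 -0.1937  0.2405] x [ 0.001 -0.002 -1.   ] y [0.994 0.11  0.001] F [0.68 1.74 1.  ] M [-0.008 -0.055  0.005] g 0.798 q [-0.4    0.269  1.086 -0.002  1.784 -0.511]
rot [ 0.014  0.002 -0.001]
shift [5.017 1.646 1.394] dist rows 5.46
rot [ 0.014  0.002 -0.001]
shift [8.584 1.646 1.394] dist rows 8.85
```

View pics/f0.png

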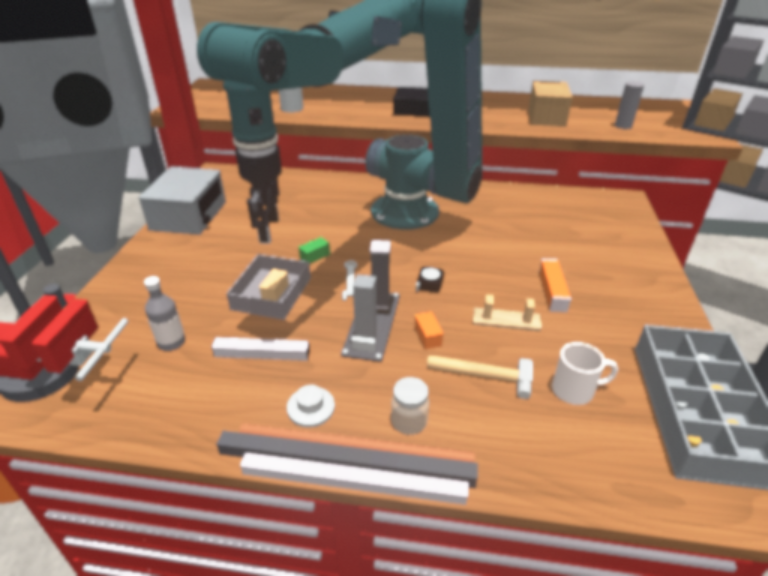

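servo_tool(
  targets=[0.5, 0.27, 0.23, 0.014, 0.002, 0, 80, 0.8, 0.275, 0.23, 0, 0, 0, 80, 0.8, 0.275, 0.23, 0, 0, 0, 80, 0.8, 0.275, 0.23, 0, 0, 0, 80, 0.8, 0.275, 0.23, 0, 0, 0, 80, 0.8, 0.275, 0.23, 0, 0, 0, 80, 0, 0, 0, 0, 0, 0, 80],
)

```text
time: 25.1
position: [0.6484, -0.2313, 0.0918]
tcp_rot: [0.477, 0.53, -0.478, 0.513]
force: [-1.8, 1.0, -2.0]
grip_width: 0.801
```

Run:
```python
from plan2 import *
c=shot("scene"); crop(c,120,150,240,250,"pics/f1.png")
st(); lin([.655,-.2306,-.015],5.5)
```

```text
t 25.15 p [ 0.649  -0.2311  0.0952] x [-0.016  0.014 -1.   ] y [ 0.996  0.089 -0.014] F [ 0.96  0.81 -0.45] M [ 0.008 -0.034  0.019] g 0.799 q [-0.428  0.45   1.136  0.006  1.575 -0.517]
rot [-0.007 -0.015  0.014]
shift [3.672e+00 2.010e-01 2.000e-03] dist rows 3.68
```

View pics/f1.png

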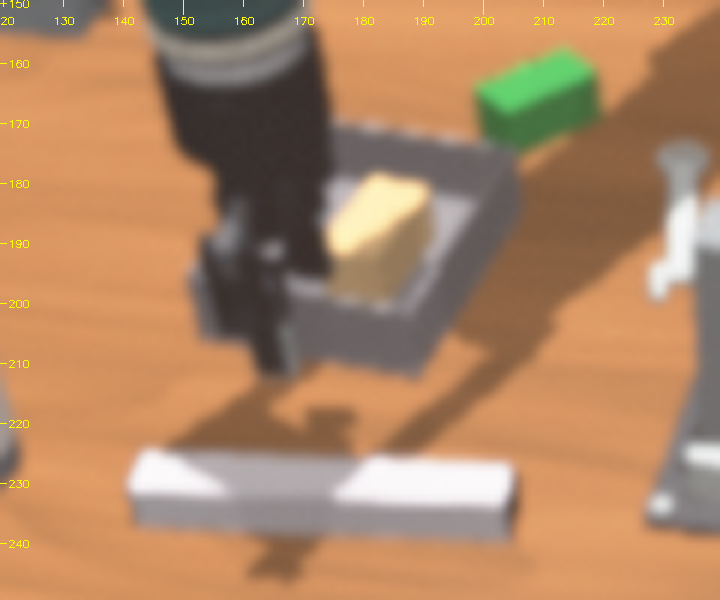

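servo_tool(
  targets=[0.3, 0, 0, 0, 0, 0, 80, 0.6, 0, 0, 0, 0, 0, 80, 0.6, 0, 0, 0, 0, 0, 80, 0.6, 0, 0, 0, 0, 0, 80, 0.5, 0, 0, 0, 0, 0, 80, 0.3, 0, 0, 0, 0, 0, 80, 0, 0, 0, 0, 0, 0, 80, 0, 0, 0, 0, 0, 0, 80],
)

```text
time: 25.82
position: [0.6522, -0.2306, 0.0166]
tcp_rot: [0.478, 0.525, -0.475, 0.52]
force: [-0.2, 0.3, 0.6]
grip_width: 0.794
```

Run:
```python
from plan2 import *
c=shot("scene"); crop(c,120,150,240,250,"pics/f2.png")
st(); lin([.655,-.2306,-.015],5.5)
```

```text
t 25.87 p [ 0.6528 -0.2309  0.0175] x [-0.002  0.006 -1.   ] y [ 0.996  0.092 -0.001] F [ 0.7  -0.17 -0.32] M [ 0.013  0.011 -0.002] g 0.799 q [-0.424  0.495  1.232  0.005  1.419 -0.517]
rot [-0.004 -0.006  0.001]
shift [ 1.083  0.075 -0.003] dist rows 1.09
```

View pics/f2.png

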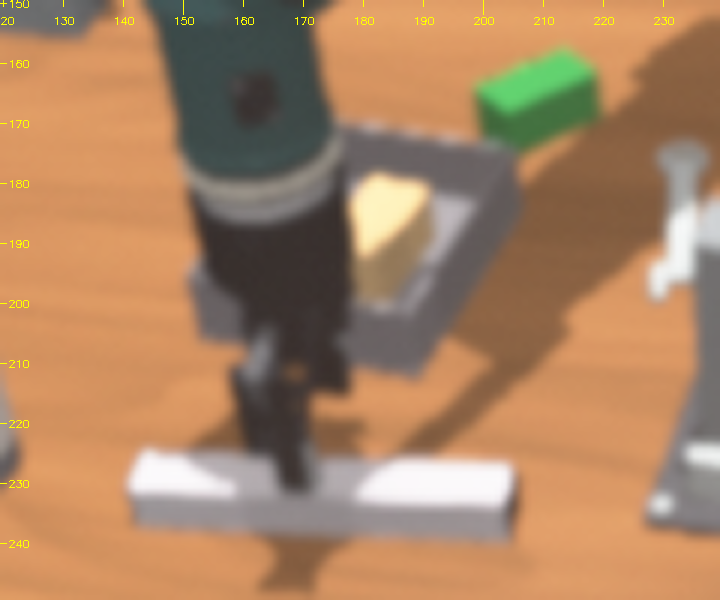

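servo_tool(
  targets=[0.3, 0.07, 0, 0, -0.006, 0, 80, 0.3, 0, 0, 0, 0, 0, 80, 0.25, 0, 0, 0, 0, 0, 80, 0.1, 0, 0, 0, 0, 0, 80, 0, 0, 0, 0, 0, 0, 80],
)

```text
time: 26.28
position: [0.6527, -0.2296, -0.015]
tcp_rot: [0.475, 0.525, -0.477, 0.52]
force: [-1.3, -0.1, -0.4]
grip_width: 0.801
```

servo_tool(
  targets=[0, 0, 0, 0, 0, 0, 15, 0, 0, 0, 0, 0, 0, 15, 0, 0, 0, 0, 0, 0, 15, 0, 0, 0, 0, 0, 0, 15, 0, 0, 0, 0, 0, 0, 15, 0, 0, 0, 0, 0, 0, 15],
)

```text
time: 26.78
position: [0.6546, -0.2305, -0.0117]
tcp_rot: [0.476, 0.523, -0.477, 0.522]
force: [-0.2, -0.4, 2.6]
grip_width: 0.33
```

Run:
```python
from plan2 import *
st()
```

```text
t 26.78 p [ 0.6546 -0.2305 -0.0117] x [-0.002  0.    -1.   ] y [ 0.996  0.092 -0.002] F [-0.15 -0.38  2.63] M [-0.03  -0.041 -0.011] g 0.33 q [-0.42   0.521  1.255 -0.     1.367 -0.512]
```

servo_tool(
  targets=[-0.4, 0, 0, 0, 0, 0, 15, -0.9, 0, 0, 0, 0, 0, 15, -1, 0, 0, 0, 0, 0, 15, -1, 0, 0, 0, 0, 0, 15, -1, 0, 0, 0, 0, 0, 15, -1, 0, 0, 0, 0, 0, 15, -1, 0, 0, 0, 0, 0, 15, -1, 0, 0, 0, 0, 0, 15],
)

```text
time: 27.45
position: [0.6539, -0.2301, 0.2073]
tcp_rot: [0.476, 0.524, -0.477, 0.521]
force: [0.6, -0.1, -2.5]
grip_width: 0.331
```

servo_tool(
  targets=[-0.8, 0, 0, -0.12, 0, 0, 15, 0, 0, 0, -0.12, 0, 0, 15, 0, 0, 0, -0.12, 0, 0, 15, 0, 0, 0, -0.12, 0, 0, 15, 0, 0, 0, -0.12, 0, 0, 15, 0, 0, 0, -0.12, 0, 0, 15, 0, 0, 0, -0.12, 0, 0, 15, 0, 0, 0, -0.12, 0, 0, 15],
)

```text
time: 28.12
position: [0.6542, -0.2302, 0.2296]
tcp_rot: [0.18, 0.686, -0.179, 0.682]
force: [-0.5, 0.2, -2.7]
grip_width: 0.33
```

servo_tool(
  targets=[0, 0, 0, -0.12, 0, 0, 15, 0, 0, 0, -0.12, 0, 0, 15, 0, 0, 0, -0.12, 0, 0, 15, 0, 0, 0, -0.1, 0, 0, 15, 0, 0, 0, 0, 0, 0, 15],
)

```text
time: 28.53
position: [0.6543, -0.2303, 0.2296]
tcp_rot: [0.021, 0.709, -0.02, 0.705]
force: [0.1, -0.2, -3.3]
grip_width: 0.333
```

Run:
```python
from plan2 import *
st(); lin([.5265,-.0115,.23],86.5)
c=shot("scene"); crop(c,100,60,300,210,"pics/g1.png")
```

```text
t 28.53 p [ 0.6543 -0.2303  0.2296] x [-0.005  0.002 -1.   ] y [0.057 0.998 0.002] F [ 0.05 -0.17 -3.26] M [ 0.005 -0.013  0.003] g 0.333 q [-0.42   0.422  0.909 -0.     1.816 -1.934]
rot [ 0.004 -0.006 -0.002]
shift [-0.012  7.018 -4.697] dist rows 8.44
```

View pics/g1.png

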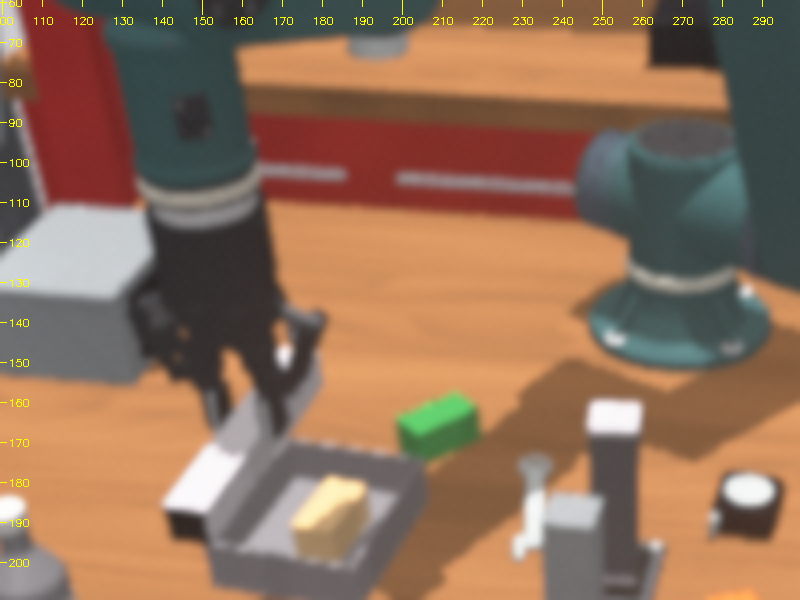

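servo_tool(
  targets=[0, 0.3, -0.2, 0.004, -0.006, 0, 15, 0, 0.6, -0.4, 0, 0, 0, 15, 0, 0.7, -0.47, 0, 0, 0, 15, 0, 0.7, -0.47, 0, 0, 0, 15, 0, 0.7, -0.47, 0, 0, 0, 15, 0, 0.7, -0.47, 0, 0, 0, 15, 0, 0.7, -0.47, 0, 0, 0, 15, 0, 0.7, -0.47, 0, 0, 0, 15],
)

```text
time: 29.25
position: [0.5608, -0.0703, 0.2301]
tcp_rot: [0.024, 0.706, -0.023, 0.707]
force: [0.8, 0.8, -2.5]
grip_width: 0.332
```

servo_tool(
  targets=[0, 0.7, -0.47, 0, 0, 0, 15, 0, 0.7, -0.46, 0, 0, 0, 15, 0, 0.4, -0.27, 0, 0, 0, 15, 0, 0.12, -0.08, 0, 0, 0, 15, 0, 0, 0, 0, 0, 0, 15, 0, 0, 0, 0, 0, 0, 15],
)

```text
time: 29.75
position: [0.5277, -0.0122, 0.2301]
tcp_rot: [0.022, 0.706, -0.023, 0.708]
force: [0.3, -1.0, -2.2]
grip_width: 0.331
```

Run:
```python
from plan2 import *
from m import box
c=shot("scene"); im=crop(c,200,120,300,220,"pics/g2.png"); c2=shot("top"); crop(c2,220,130,320,240,"pics/g3.png")
st(); lin([.5265,-.0115,.161],86.5)
s=ctrl.read_state(); p=s["position"]; print(proj(c,box(p[0],p[1],np.radians(-3.5),.2,.03,p[2]+.0117,p[2]+.0417)).round(1).tolist()); print(proj(c2,box(p[0],p[1],np.radians(-3.5),.2,.03,p[2]+.0117,p[2]+.0417)).round(1).tolist())
```

```text
t 29.95 p [ 0.5277 -0.0125  0.2297] x [ 0.002  0.001 -1.   ] y [0.064 0.998 0.001] F [-0.32  1.01 -1.08] M [-0.001 -0.015  0.021] g 0.334 q [-1.320e-01  3.300e-02  1.375e+00  1.000e-03  1.732e+00 -1.638e+00]
rot [-0.003  0.002 -0.001]
shift [ 2.291  0.03  -0.043] dist rows 2.29
[[243.9, 175.3], [233.5, 174.1], [249.1, 139.6], [258.2, 140.5], [243.7, 166.3], [233.1, 165.1], [249.0, 131.3], [258.2, 132.2]]
[[252.2, 148.1], [262.1, 148.5], [259.6, 213.9], [249.4, 213.5], [252.0, 145.2], [262.1, 145.6], [259.5, 212.6], [249.1, 212.2]]
```

View pics/g2.png

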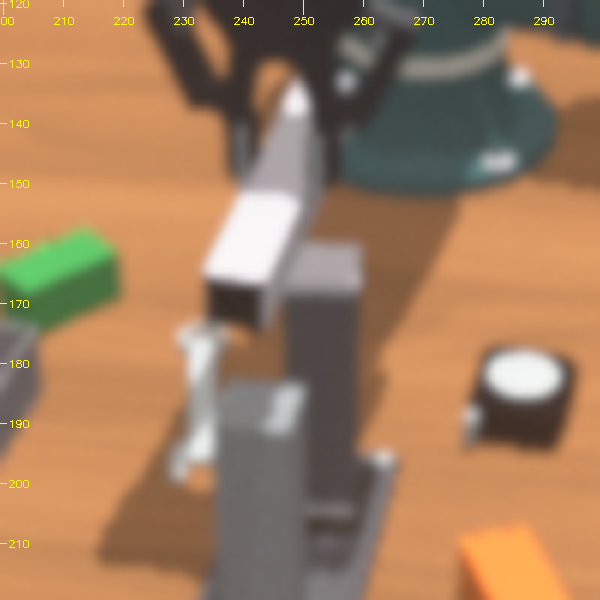

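View pics/g3.png

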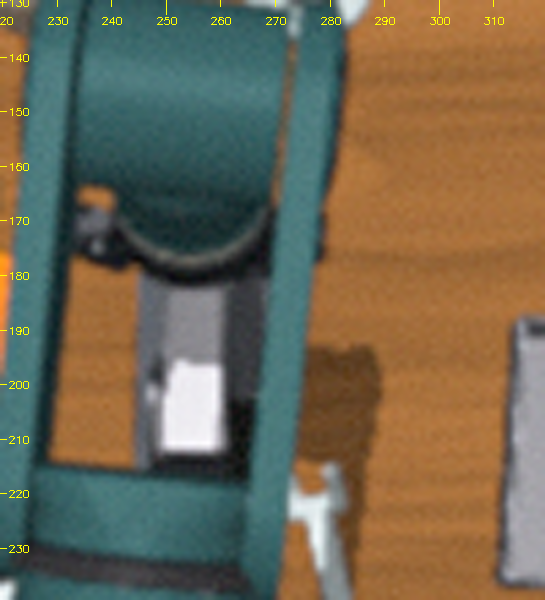

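The rail matches its predicted box in both views to within about 1.5 px. I'll lower it.

servo_tool(
  targets=[0.3, 0, 0, 0, 0, 0, 15, 0.5, 0, 0, 0, 0, 0, 15, 0.5, 0, 0, 0, 0, 0, 15, 0.4, 0, 0, 0, 0, 0, 15, 0.3, 0, 0, 0, 0, 0, 15, 0.12, 0, 0, 0, 0, 0, 15, 0, 0, 0, 0, 0, 0, 15, 0, 0, 0, 0, 0, 0, 15],
)

```text
time: 30.62
position: [0.5277, -0.0115, 0.1668]
tcp_rot: [0.022, 0.706, -0.022, 0.708]
force: [0.0, -0.1, -2.1]
grip_width: 0.334
```

servo_tool(
  targets=[0.05, 0, 0, 0, 0, 0, 15, 0, 0, 0, 0, 0, 0, 15],
)

```text
time: 30.78
position: [0.528, -0.0115, 0.1659]
tcp_rot: [0.022, 0.705, -0.022, 0.708]
force: [-0.6, -0.3, -2.9]
grip_width: 0.333
```

servo_tool(
  targets=[0.04, 0, 0, 0, 0, 0, 15, 0, 0, 0, 0, 0, 0, 15],
)

```text
time: 30.95
position: [0.5276, -0.0114, 0.1641]
tcp_rot: [0.022, 0.706, -0.022, 0.708]
force: [-0.1, 1.1, -2.0]
grip_width: 0.333
```

Run:
```python
from plan2 import *
st()
```

```text
t 30.95 p [ 0.5276 -0.0114  0.1641] x [ 0.003  0.001 -1.   ] y [0.063 0.998 0.001] F [-0.1   1.13 -1.95] M [-0.035 -0.004 -0.025] g 0.333 q [-1.300e-01  4.600e-02  1.491e+00  1.000e-03  1.602e+00 -1.638e+00]
```

servo_tool(
  targets=[0.04, 0, 0, 0, 0, 0, 15, 0.03, 0, 0, 0, 0, 0, 15, 0, 0, 0, 0, 0, 0, 15],
)

```text
time: 31.2
position: [0.5273, -0.0114, 0.1614]
tcp_rot: [0.022, 0.706, -0.022, 0.707]
force: [-0.7, 0.2, -2.8]
grip_width: 0.33
```

servo_tool(
  targets=[0.04, 0, 0, 0, 0, 0, 15, 0, 0, 0, 0, 0, 0, 15],
)

```text
time: 31.37
position: [0.5275, -0.0114, 0.1603]
tcp_rot: [0.022, 0.706, -0.022, 0.708]
force: [0.4, -0.8, -2.3]
grip_width: 0.331
```

servo_tool(
  targets=[0.03, 0, 0, 0, 0, 0, 15, 0, 0, 0, 0, 0, 0, 15],
)

```text
time: 31.53
position: [0.5276, -0.0114, 0.1602]
tcp_rot: [0.022, 0.706, -0.022, 0.708]
force: [-1.2, -0.1, 1.0]
grip_width: 0.333
```

Run:
```python
from plan2 import *
st()
```

```text
t 31.53 p [ 0.5276 -0.0114  0.1602] x [ 0.003  0.001 -1.   ] y [0.063 0.998 0.001] F [-1.19 -0.06  0.96] M [0.009 0.138 0.042] g 0.333 q [-1.300e-01  4.700e-02  1.497e+00  1.000e-03  1.594e+00 -1.638e+00]
```

Contact at the expected height (0.160 m). I'll release and retreat upward.

servo_tool(
  targets=[0.02, 0, 0, 0, 0, 0, 15, 0, 0, 0, 0, 0, 0, 40, 0, 0, 0, 0, 0, 0, 55, 0, 0, 0, 0, 0, 0, 70, 0, 0, 0, 0, 0, 0, 80, 0, 0, 0, 0, 0, 0, 80, 0, 0, 0, 0, 0, 0, 80],
)

```text
time: 32.12
position: [0.5275, -0.0114, 0.1589]
tcp_rot: [0.022, 0.706, -0.022, 0.708]
force: [0.2, 0.1, 0.5]
grip_width: 0.798
```

Run:
```python
from plan2 import *
st(); c=shot("scene"); crop(c,200,120,300,220,"pics/h1.png")
```

```text
t 32.12 p [ 0.5275 -0.0114  0.1589] x [ 0.002  0.001 -1.   ] y [0.063 0.998 0.001] F [0.19 0.13 0.48] M [ 0.027 -0.04  -0.037] g 0.798 q [-1.300e-01  4.800e-02  1.499e+00  1.000e-03  1.592e+00 -1.638e+00]
```

View pics/h1.png

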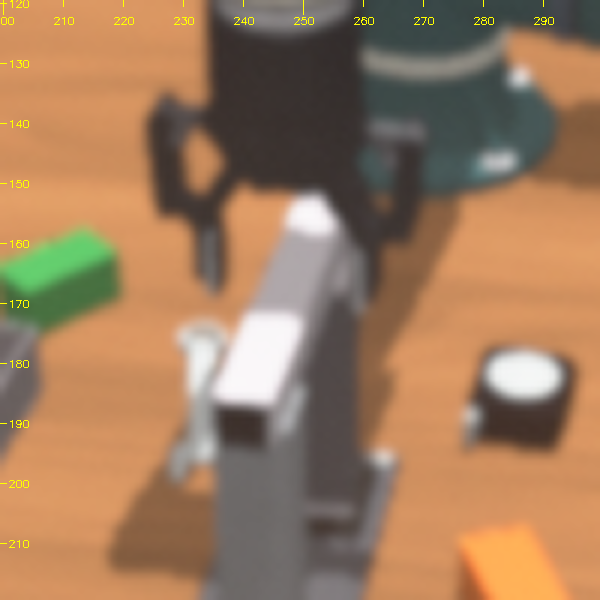

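Released, and the rail rests on both tops. I'll rise clear, then check.

servo_tool(
  targets=[-0.3, 0, 0, 0, 0, 0, 80, -0.6, 0, 0, 0, 0, 0, 80, -0.9, 0, 0, 0, 0, 0, 80, -0.9, 0, 0, 0, 0, 0, 80, -0.9, 0, 0, 0, 0, 0, 80, -0.4, 0, 0, 0, 0, 0, 80],
)

```text
time: 32.67
position: [0.5284, -0.0117, 0.2842]
tcp_rot: [0.022, 0.703, -0.022, 0.71]
force: [-0.3, -0.2, 0.5]
grip_width: 0.798
```

servo_tool(
  targets=[0, 0.8, 0, 0, 0, 0, 80, 0, 1, -0.3, 0, 0, 0, 80, 0, 1, -0.3, 0, 0, 0, 80, 0, 1, -0.3, 0, 0, 0, 80, 0, 1, -0.3, 0, 0, 0, 80, 0, 1, -0.3, 0, 0, 0, 80, 0, 1, -0.3, 0, 0, 0, 80, 0, 0.6, 0, 0, 0, 0, 80],
)

```text
time: 33.33
position: [0.4855, 0.2163, 0.2792]
tcp_rot: [0.022, 0.706, -0.02, 0.707]
force: [1.4, -0.3, 0.0]
grip_width: 0.794
```

servo_tool(
  targets=[0, 0, 0, 0, 0, 0, 80, 0, 0, 0, 0, 0, 0, 80, 0, 0, 0, 0, 0, 0, 80, 0, 0, 0, 0, 0, 0, 80],
)

```text
time: 33.67
position: [0.4874, 0.2124, 0.279]
tcp_rot: [0.023, 0.706, -0.023, 0.707]
force: [1.1, -1.8, -0.0]
grip_width: 0.797
```

Run:
```python
from plan2 import *
st(); c=shot("scene"); crop(c,150,120,300,230,"pics/i1.png"); c2=shot("top"); crop(c2,220,130,360,235,"pics/i2.png")
```

```text
t 33.67 p [0.4874 0.2124 0.279 ] x [ 0.002  0.    -1.   ] y [0.064 0.998 0.   ] F [ 1.05 -1.75 -0.05] M [0.011 0.025 0.002] g 0.797 q [ 0.305  0.042  1.269 -0.     1.829 -1.202]
```

View pics/i1.png

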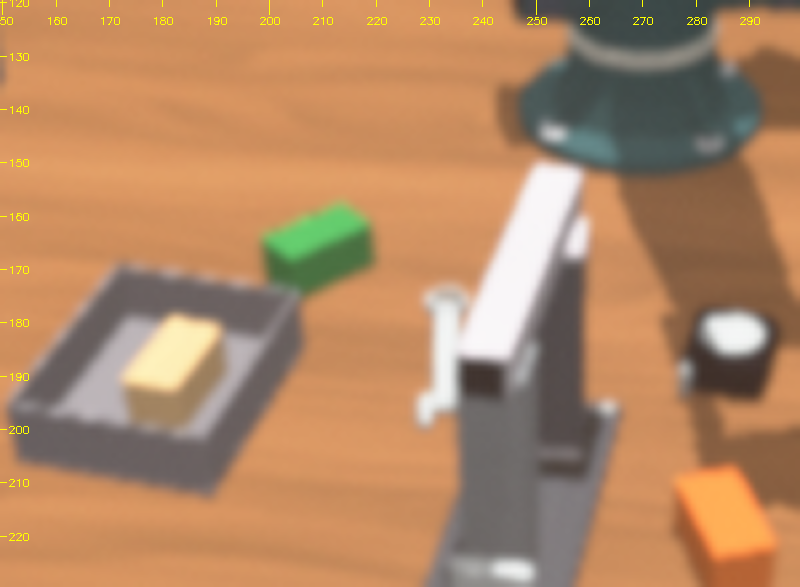

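View pics/i2.png

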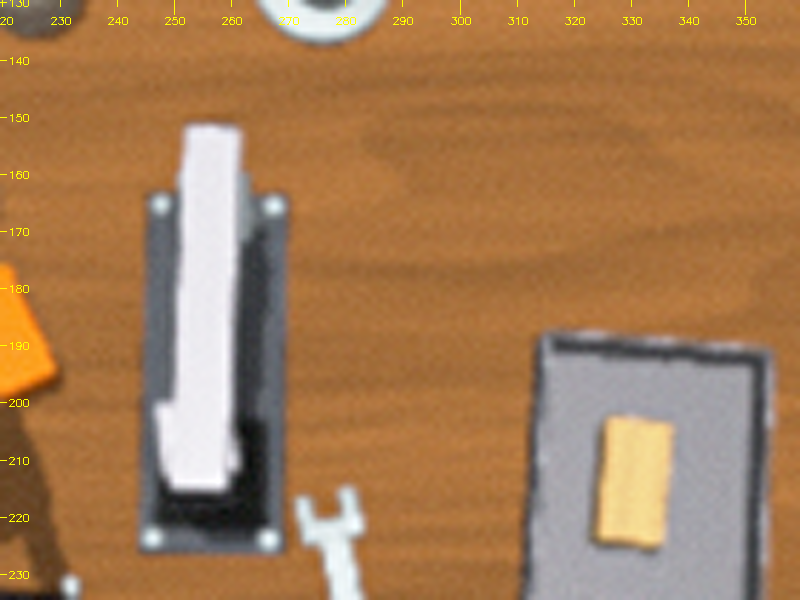

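Run:
```python
from plan2 import *
c=shot("top"); s=800/140
P=np.array([back(c,(x/s+219.5,y/s+129.5),.202) for x,y in [(184,124),(242,127),(229,492),(171,489)]])
l=(P[0]+P[1]-P[2]-P[3])/2; print(P.mean(0),np.linalg.norm(l),np.degrees(np.arctan2(l[1],l[0])))
a=cv2.resize(cv2.imread("pics/top0.png"),(512,384)); d=cv2.absdiff(a,c["image"]).max(2)
cv2.imwrite("pics/j.png",np.hstack([c["image"],cv2.cvtColor(np.clip(d*3,0,255).astype(np.uint8),cv2.COLOR_GRAY2BGR)])[:, :1024][::1,::1]); im=cv2.imread("pics/j.png"); cv2.imwrite("pics/j.png",cv2.resize(im,(800,300)))
```

```text
[ 0.52841889 -0.01143156  0.202     ] 0.2017822543301857 -3.219562350348943
```

View pics/j.png

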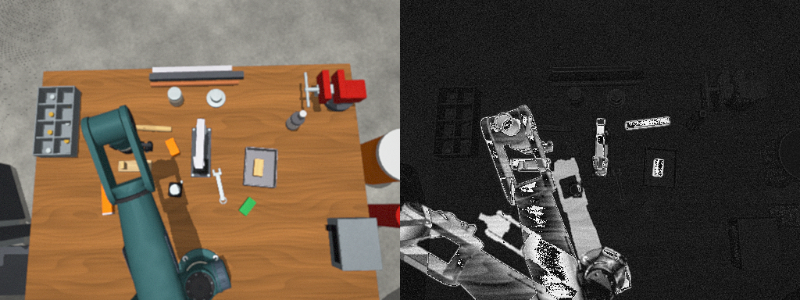

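The rail's centre is 2–3 mm from midway and its yaw is within about 1° of the stand's. The difference picture shows changes only where the arm, post, rail and offcut were or are now. Handing in.

Run:
```python
from cell import workorder
print(workorder.hand_in())
```

```text
the job is handed in; nothing more can be done
None
```

The job is done and handed in at about 34 s of the 72 s allowed. No verdict is given, so the results below are my own checks.

- **Offcut:** It is lying in the scrap tray, let go.
- **Weighing the post:** I lifted the -y end until the whole post hung clear of its blocks. It weighed about 5.7 N with a moment of 0.57 N m, which puts the centre of mass about 97 mm from the grip. The heavy end was therefore the +y end.
- **Post:** It stands on the pad with the heavy end down and was upright in the last images. Its centre is about 8 mm from the pad's centre (limit 20 mm); it shifted a few millimetres between my last check before touchdown and letting go.
- **Rail:** It rests across the post and the fixed upright. Measured from the top camera, its centre is 2–3 mm from midway (limit 30 mm) and its yaw is about 1° from the stand's (limit 11°). I judged it level from the images only.
- **Bystanders:** Comparing the first and last top views showed no other tool or thing moved. The arm covered part of the hammer side in that last view, but nothing was touched there.

**Disagreement found:** The reported TCP lay about 33 mm further along the tool than the fingers seen in the images. Because of this, my first try at the offcut closed above it without gripping. Correcting for the offset fixed it, and every later grasp and contact came out as predicted. The second try at the offcut showed a brief 43 N on the wrist as the fingers closed.

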